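# Try a newly set roller catch with the door tray loaded

### The job

The roller catch of the little grey bench cupboard has just been re-set and wants trying under load. Stand the copper sleeve upright in the tray on the inside of the open door, push the door shut gently until the roller snaps in and the door stays home with your hand off it, then pull it open again through the catch and leave it standing wide open with the sleeve still upright in the tray. Never force the door against its stop, and leave the bearing, the bolt and the tin where they are.

Things in the scene. Friction and masses are not known exactly. Their poses are not given: they have to be found in the camera images.
- cupboard: Small grey steel cupboard fixed on the bench, 120 (x) by 260 (y) by 150 mm high, its open front towards its -x; the shut door stands about 12 mm proud of it. Origin: centre of the underside. The hinge line is upright at x = -64, y = -112 mm in its frame (its right side seen from the front).
- door (a joint): Door angle in rad about the upright hinge line: 0 nominally shut, grows as the free edge swings out to the front and then to the right; limit 1.7. As the catch is adjustable, the fully home door stands anywhere between -0.06 and +0.08. It stays where it is left. Starts open by 1.15 to 1.4. Pushing the handle with over 17 N against the stop (25 N on catch and stop) harms the catch.
- door_hinge (a point): Point on the hinge line, 120 mm above the bench. It turns with the door: y runs from the hinge along the door to the free edge, x points to the door's inner side, z up; at door angle 0 these are the cupboard's axes. Door panel 16 mm thick (x -8 to +8), 5 to 221 mm from the hinge, 14 to 136 mm above the bench.
- door_handle (a point): Middle of the steel pull handle's neck, axes as door_hinge, at x = -28, y = 165 mm there, 120 mm above the bench. The neck is an upright plate 10 mm thick (y), out to x = -44, 38 mm high (101 to 139 mm above the bench), ended by a flange 22 mm wide, 8 mm thick. Pinch it from above across the 10 mm; 36 mm of room between door and flange.
- tray (a point): Open dark steel tray fixed to the inner face of the door; this point: centre of its underside, 70 mm above the bench, 118 mm from the hinge; x away from the door, y along the door towards the free edge, z up. Outside 56 (x) by 126 (y) by 26 mm high, walls 4 mm, floor about 4 mm thick.
- catch: Roller catch inside the cupboard's left wall; origin: middle of its fixed base plate (50 x 60 mm), 90 mm above the bench; axes as the cupboard's. A sprung roller presses sideways on a rounded nose on the door; beside it is a firm rubber stop. Both sit on a slide that was re-set by up to 11 mm inwards or 14 mm outwards, so no listed pose tells where the door comes home: feel for it.
- sleeve: Plain copper sleeve (short tube with a slight collar), 28 mm diameter, 45 mm high, standing upright on the bench; origin: centre of its underside. It tips over in the tray if the door is swung with jerks (0.08 m/s at the handle is safe). The bearing, the bolt and the sleeve may stand in any order.
- bearing: Ball bearing lying flat, 52 mm diameter, 15 mm high. Bystander; origin: centre of underside.
- bolt: Steel bolt standing on its head, 21 mm across, 58 mm high. Bystander; origin: centre of underside.
- tin: Open steel tin, 72 mm diameter, 69 mm high, at the left. Bystander; origin: centre of underside.
- catch_nominal (a point): Where the roller would stand in mid setting, 195 mm from the hinge, 100 mm above the bench; tells nothing of the true setting. Closing, the roller resists with 3 to 9 N at the handle over the travel from 10 to 5 mm before home, then draws the door in; pulling out takes 2 to 6 N. Contact forces on catch and stop add up to 5 to 10 N with the door home (none while not snapped in).
Not all that is in view belongs to the job. Leave any pink or turquoise look-alike of the sleeve alone.

How it is judged:
By the outcome, as a careful person would: the job done as asked, in the order asked, and still so for the second after the job is handed in, with the robot touching nothing.
It also fails if it takes over 72 s, if anything falls off the work surface, if the arm or the gripper's body presses on something with over 40 N, if the wrist force passes 120 N, or if a joint passes its speed limit or range.

### The arm

A 7-joint arm with a two-finger parallel gripper is mounted at the origin on a cart in front of the work surface, level with it; the furniture and walls round the work are solid. World frame = base frame: x ahead of the robot, y to its left, z up, the work surface at z = 0. Lengths are in mm, angles in degrees, forces in N, time in s.
With the tool pointing down it reaches from about 400 to 875 mm from the base axis. Payload 6.5 kg.
Tool frame: the origin (TCP) lies midway between the tips of the shut fingers; the grasp point (between the pads) lies 19 mm behind it; z points along the fingers, x is the direction in which the jaws open and shut, and the axes are right-handed (so a half turn about z gives the same grasp; the last joint's range is limited). The gripper opens to 88 mm and grips with 3 to 60 N. Pads are 18 mm wide; open, the fingers measure 123 mm over their backs; the gripper's body (75 mm by 187 mm) begins 45 mm behind the grasp point.
Start: joints at [73.499, 30.733, -0.252, 88.115, 0.149, 61.152, -4.079], TCP at [142.987, -634.07, 238.716] pointing down, gripper open.
Joint ranges: [-154.64, 154.64], [-21.42, 123.67], [-72.66, 72.17], [13.99, 137.28], [-74.86, 254.86], [10.95, 109.41], [-158.01, 158.01]. Speed limits (degrees/s): [136.94, 136.94, 180, 180, 180, 180, 180].

### API

Orientations are given as [roll, pitch, yaw] about the fixed x, y, z axes, in that order (R = Rz(yaw) Ry(pitch) Rx(roll)).
In Python, from workcell import readout, viewer, env gives the robot as it stands.
- The arm moves only by the tool drive_tool, never from a script. Its argument "steps" is a list of rows, each a list of 7 numbers: the shift along the tool's x, y, z normalised to -1 to 1, where 1 is 40 mm, then the turn, a rotation vector about the tool's x, y, z normalised to -1 to 1, where 1 is 8 degrees, then the opening, from -1 (shut) to 1 (fully open). A call has 1 to 5 rows; each row shifts and turns the pose as measured when the row begins, along the tool's axes as they then stand; what a row does not reach is not made up. A row lasts 1/10 s, in which the tool goes at most 50 mm and 8.59 degrees, less where a joint would pass 70% of its speed; a pose out of reach is approached as far as the arm can. A call with a number of a shift or a turn outside -1 to 1 is refused whole. A call with a gripper value outside its range is refused whole. The fingers move at their own pace and stop on an object; the grip force is fixed at half the most. Time passes only in rows, so rows that do not move let the fingers close. It gives the time, the measured TCP pose, the force and the opening at its end, in the units of the state.
- readout.sense(): the state, without advancing time (a new reading comes with each control period).
- viewer.read_camera(name): name is "side" or "top"; returns (picture, depth): 420x560x3 uint8, red, green, blue; 420x560 float32, mm along the optical axis (not along the pixel's ray), 0 where there is no reading.
- viewer.camera_params(name): a dict with "fx", "fy", "cx", "cy" (pixels), "R" (3x3) and "t" (3): a world point X has camera coordinates R X + t. Camera axes: x right, y down, z forward; pixel columns grow to the right and rows downward; lengths in mm; the calibration is good to about 2 mm. A picture is of the moment at which its call begins. camera_params takes no time and is no camera call.
- env.finish_job(): hands the job in, once; it reports no verdict.
The state is a dict: "time_s": time; "q": joint angles; "joint_vel": joint speeds; "joint_torque": joint torques, N m; "tool_pos": TCP position; "eef_rot": TCP orientation; "ft_force": force on the tool from outside, world axes, zero at the start; "torque": the same for the moment, N m; "opening": opening from 0.0 (shut) to 1.0 (fully open).
Only numpy, scipy, OpenCV 4.12 (cv2) and the standard library are available. Lean on these libraries where they do the work, as an engineer would, in place of code of your own. Each camera call takes 0.05 s, during which the arm holds its last target.

## Working session

There is one attempt and no reset: what is moved stays moved. The work goes in short steps, Python scripts to look and compute and a tool call to move; the robot and the scene stay as the last step left them, time stands still between calls to the robot, and variables do not carry over. Pictures are saved under pics/ and viewed, and the job is handed in when it is done.

Besides the shell and the picture viewer there is one more tool, called after "Request:" as name([rows], argument=value, ...), one row to a line, values as JSON. drive_tool: Moves the arm, as the interface text tells. Scaled input: -1 to 1 covers 40 mm each way for a shift and 8 degrees each way for a turn. Its arguments: {"type":"object","properties":{"steps":{"type":"array","items":{"type":"array","items":{"type":"number","minimum":-1,"maximum":1}}}},"required":["steps"]}

```bash
ls; mkdir -p pics
python3 - <<'E'
from workcell import readout, viewer, env
import cv2,numpy as np
print(readout.sense())
for n in("side","top"):
    p,d=viewer.read_camera(n); cv2.imwrite(f"pics/{n}0.png",p[:,:,::-1]); np.save(f"pics/{n}0.npy",d); np.save(f"pics/{n}0rgb.npy",p)
    print(n,viewer.camera_params(n))
E
```

```text
pics
{'time_s': 0.0, 'q': array([73.50071638, 30.77400153, -0.25446556, 88.1686817 ,  0.14702038,
       61.15174488, -4.08047493]), 'joint_vel': array([-0.04207401,  0.0235491 , -0.08963115,  0.05871296,  0.03356113,
        0.05467885,  0.05108408]), 'joint_torque': array([-1.69254936e-04, -5.70976174e+01,  9.90502685e-01, -2.51606119e+01,
       -5.61891636e-02,  1.77151489e-02,  1.41874284e-04]), 'tool_pos': array([ 142.83506331, -633.50389766,  237.89229345]), 'eef_rot': array([ 1.79994840e+02,  9.39689088e-02, -7.72914115e+01]), 'ft_force': array([ 0.98489354, -0.37825501, -0.13950868]), 'torque': array([-0.01748019, -0.00111511,  0.01266409]), 'opening': 1.0022935362969323}
side {'fx': 416.9604366025008, 'fy': 416.9604366025008, 'cx': 276.41216274758926, 'cy': 205.99910803341461, 'R': array([[-0.55161699, -0.83398166, -0.01390276],
       [-0.41347307,  0.28788173, -0.86380793],
       [ 0.72440232, -0.47074272, -0.50362941]]), 't': array([336.07863426, 282.50741588, 867.90810735])}
top {'fx': 537.8083380097248, 'fy': 537.8083380097248, 'cx': 281.51450798129076, 'cy': 209.92113344391527, 'R': array([[ 0.01806584, -0.99976532,  0.0119555 ],
       [-0.99149997, -0.01945485, -0.12864413],
       [ 0.12884653, -0.00952981, -0.99161875]]), 't': array([  35.88748858,  525.44881805, 1355.67093192])}
```

View pics/side0.png

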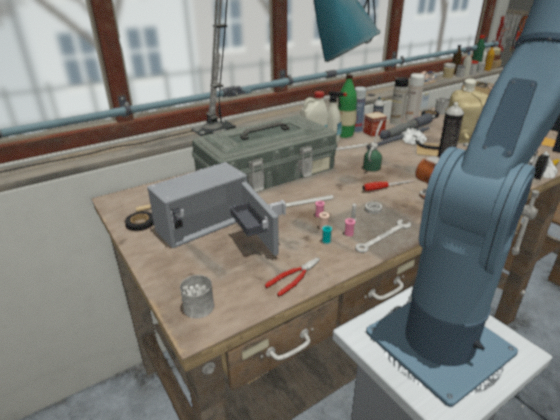

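View pics/top0.png

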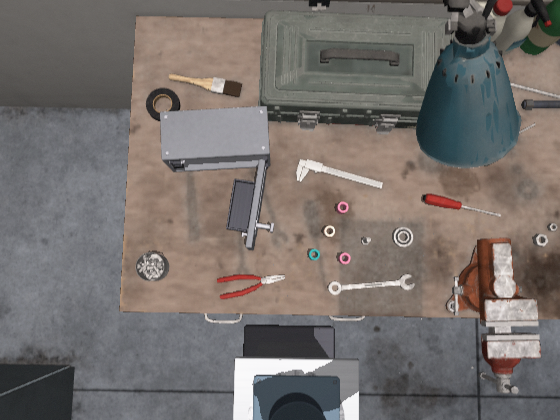

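```bash
cat > h.py <<'E'
import numpy as np,cv2
from workcell import readout, viewer, env
def pt(cam,u,v,z=None,d=None):
    c=viewer.camera_params(cam);R=np.array(c['R']);t=np.array(c['t'])
    r=np.array([(u-c['cx'])/c['fx'],(v-c['cy'])/c['fy'],1.])
    o=-R.T@t; w=R.T@r
    if z is not None: s=(z-o[2])/w[2]
    else: s=d
    return o+s*w
def px(cam,X):
    c=viewer.camera_params(cam);p=np.array(c['R'])@np.array(X,float)+c['t']
    return c['fx']*p[0]/p[2]+c['cx'],c['fy']*p[1]/p[2]+c['cy']
def cloud(cam,d):
    c=viewer.camera_params(cam);R=np.array(c['R']);t=np.array(c['t'])
    v,u=np.mgrid[0:420,0:560]
    P=np.stack([(u-c['cx'])/c['fx']*d,(v-c['cy'])/c['fy']*d,d],-1)
    return (P-t)@R
def crop(p,u0,v0,u1,v1,k,name):
    cv2.imwrite(name,cv2.resize(p[v0:v1,u0:u1,::-1],None,fx=k,fy=k,interpolation=cv2.INTER_CUBIC))
E
python3 - <<'E'
from h import *
p=np.load('pics/top0rgb.npy');crop(p,290,190,430,300,5,'pics/c1.png')
crop(p,140,90,300,270,3,'pics/c2.png')
p=np.load('pics/side0rgb.npy');crop(p,290,180,400,260,6,'pics/c3.png')
d=np.load('pics/top0.npy')
print([np.round(cloud('top',d)[v,u],1) for u,v in ((329,231),(343,207),(314,254),(344,258),(366,241),(403,237),(265,180),(259,206),(250,243),(264,227),(240,205),(168,115),(264,112),(265,147),(165,155),(152,265))])
E
```

```text
[array([474.9, -80.1,   6.3]), array([ 540.2, -117.6,   -0.9]), array([414.2, -41.7,   1.2]), array([ 405.4, -121. ,   -3.9]), array([ 447.3, -170.2,   48.8]), array([ 463.3, -275.9,    0.9]), array([609.8,  91.1,  -6.5]), array([524.2, 101.8, 104.1]), array([430.5, 119.8, 140.9]), array([469.5,  87.7, 136.8]), array([529.9, 150.6,  73.6]), array([734.4, 324.5, 152.9]), array([747. ,  93.6, 152.5]), array([660.4,  89.2, 152.6]), array([636.6, 327.9, 149.5]), array([376.7, 369.4,  47. ])]
```

View pics/c1.png

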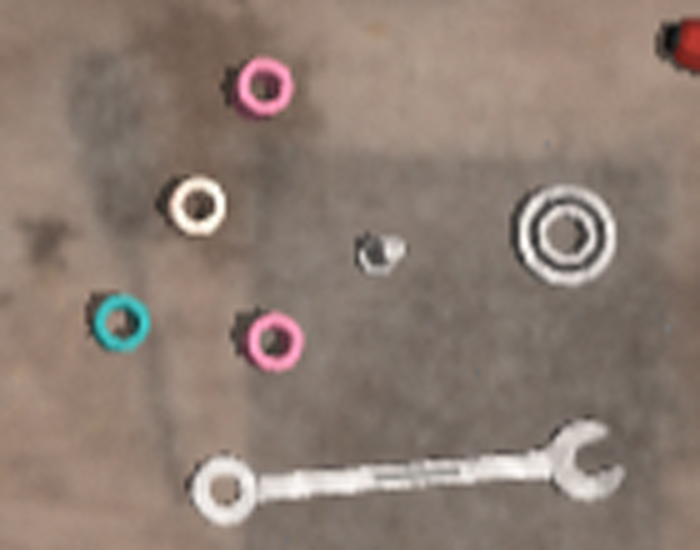

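View pics/c2.png

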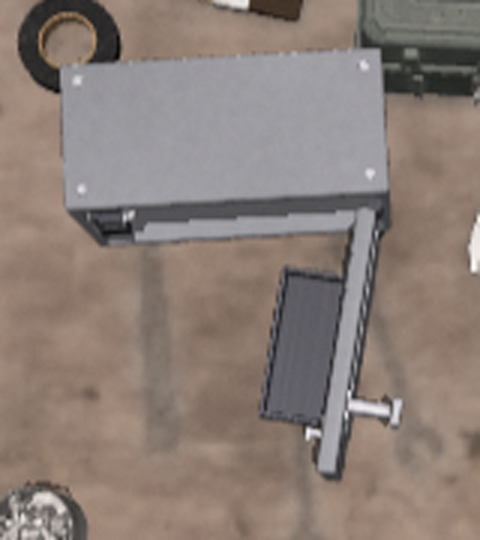

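View pics/c3.png

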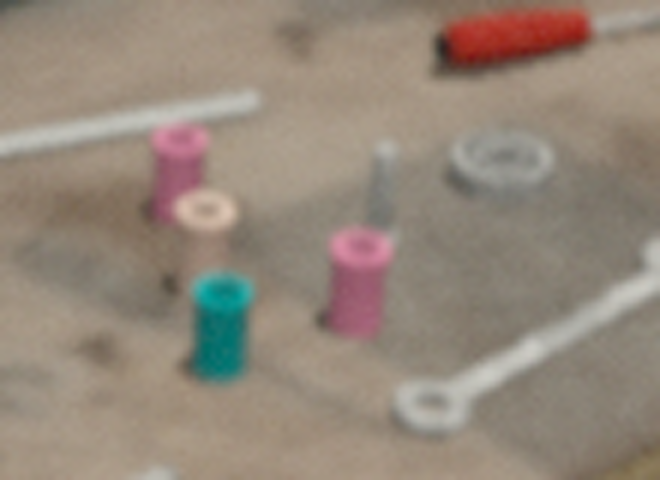

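Candidates: pink (343,207), pink (344,258), turquoise (314,254), copper-coloured (329,231). The last one is neither pink nor turquoise and shows the collar, so it is the sleeve. The side crop at about (324,216) confirms it. Next I measure the cupboard, door and neighbours.

Run:
```python
from h import *
d=np.load('pics/top0.npy');C=cloud('top',d)
m=(abs(C[...,2]-151)<4);m[:, :140]=0;m[:,300:]=0;m[:90]=0;m[190:]=0
n,l,s,c=cv2.connectedComponentsWithStats(m.astype('uint8'));i=1+np.argmax(s[1:,4]);m=l==i
print('cup px',s[i]);P=C[m];r=cv2.minAreaRect(P[:,:2].astype('float32'));print(r,cv2.boxPoints(r),P[:,2].mean())
m=(abs(C[...,2]-136)<5);m[:, :220]=0;m[:,290:]=0;m[:172]=0;m[260:]=0
P=C[m];print(len(P));
n,l,s,c=cv2.connectedComponentsWithStats(m.astype('uint8'));print(s)
i=1+np.argmax(s[1:,4]);P=C[l==i]
r=cv2.minAreaRect(P[:,:2].astype('float32'));print(r,cv2.boxPoints(r),P[:,2].mean(),P[:,2].min())
print('sleeve',pt('top',329.2,230.7,z=45), pt('side',290+207.5/6-.4,180+208/6-.4,z=45))
print('tops pink1',pt('top',342.6,206.9,z=45),'pink2',pt('top',344.5,257.9,z=45),'turq',pt('top',313.8,254,z=45),'bolt',pt('top',368,240,z=58))
print('flange',pt('top',140+397/3,90+411/3,z=139))
print('tray corners',[np.round(pt('top',140+u/3,90+v/3,z=96),1) for u,v in((287,267),(263,417),(323,423),(343,275))])
```

```text
cup px [ 160  106  110   54 4622]
((695.36474609375, 212.45303344726562), (120.9052734375, 259.9714050292969), 4.470870494842529) [[624.9634  337.33078]
 [645.22876  78.15044]
 [765.7661   87.57529]
 [745.50073 346.7556 ]] 150.9313109514955
553
[[     0      0    560    420 234647]
 [   245    172     29     76    553]]
((510.120849609375, 91.045654296875), (59.64472961425781, 183.45323181152344), 82.41766357421875) [[415.26117   73.58745 ]
 [597.11035   49.380646]
 [604.9805   108.50386 ]
 [423.13135  132.71066 ]] 136.6210454449147 131.02266626308355
sleeve [472.13396394 -76.76754735  45.        ] [474.57502604 -80.19707398  45.        ]
tops pink1 [ 534.11271491 -110.79964199   45.        ] pink2 [ 403.64957162 -116.07362112   45.        ] turq [412.06771656 -38.05245913  45.        ] bolt [ 449.25088305 -173.67628799   58.        ]
flange [469.66389174  67.86237237 139.        ]
tray corners [array([591.8, 161.6,  96. ]), array([466.8, 177.6,  96. ]), array([462.8, 128.4,  96. ]), array([586. , 115.1,  96. ])]
```

```bash
cat >> h.py <<'E'
def plan(cur,yaw,tgt,tyaw,maxstep=38,maxdeg=7.5,n=None):
    "rows in tool axes, TCP pointing down"
    cur=np.array(cur,float);tgt=np.array(tgt,float)
    dy=(tyaw-yaw+180)%360-180
    n=n or int(max(np.ceil(np.linalg.norm(tgt-cur)/maxstep),np.ceil(abs(dy)/maxdeg),1))
    out=[]
    for i in range(n):
        y=np.radians(yaw+dy*i/n);s=(tgt-cur)/n
        out.append([round(float(v),3) for v in ((np.cos(y)*s[0]+np.sin(y)*s[1])/40,(np.sin(y)*s[0]-np.cos(y)*s[1])/40,-s[2]/40,0,0,-dy/n/8)])
    return n,out
def st():
    s=readout.sense();print('t',round(s['time_s'],2),'p',np.round(s['tool_pos'],1),'rpy',np.round(s['eef_rot'],1),'F',np.round(s['ft_force'],1),'T',np.round(s['torque'],2),'op',round(s['opening'],3));return s
def go(tgt,tyaw,**k):
    s=st();n,o=plan(s['tool_pos'],s['eef_rot'][2],tgt,tyaw,**k);print(n,o[0],o[-1])
hinge=np.array([640.3,95.8]);Y0=4.47
def door(yaw,lx,ly):
    a=np.radians(yaw);return hinge+np.array([lx*np.cos(a)-ly*np.sin(a),lx*np.sin(a)+ly*np.cos(a)])
E
python3 - <<'E'
from h import *
for cam in('top','side'):
    C=cloud(cam,np.load(f'pics/{cam}0.npy')).reshape(-1,3)
    for x0,y0 in [(x,y) for x in range(150,650,100) for y in range(-650,0,100)]:
        m=(abs(C[:,0]-x0)<50)&(abs(C[:,1]-y0)<50)
        if m.sum()>5 and C[m,2].max()>60: print(cam,x0,y0,C[m,2].max().round())
go([473,-78.5,238],-77)
E
```

```text
top 150 -550 175.0
top 150 -450 174.0
top 250 -550 176.0
top 250 -450 177.0
top 350 -550 174.0
top 350 -450 175.0
top 450 -550 138.0
top 450 -450 147.0
top 450 -150 62.0
top 550 -350 562.0
top 550 -250 581.0
top 550 -150 490.0
side 150 -550 347.0
side 150 -450 160.0
side 350 -450 143.0
side 450 -450 144.0
side 450 -150 62.0
side 550 -350 564.0
side 550 -250 584.0
side 550 -150 501.0
t 0.1 p [ 142.8 -633.6  237.9] rpy [ 1.80e+02  1.00e-01 -7.73e+01] F [-0.3 -0.4  0.1] T [-0.03 -0.05  0.07] op 1.0
17 [-0.689, -0.653, -0.0, 0.0, 0.0, -0.002] [-0.686, -0.657, -0.0, 0.0, 0.0, -0.002]
```

Run:
```python
from h import *
for cam in('top','side'):
    C=cloud(cam,np.load(f'pics/{cam}0.npy')).reshape(-1,3)
    m=(C[:,2]>200)&(C[:,0]>450)&(C[:,0]<900)&(C[:,1]>-600)&(C[:,1]<50)
    P=C[m]
    for x in range(450,900,50):
        q=P[(P[:,0]>=x)&(P[:,0]<x+50)]
        if len(q):print(cam,x,len(q),q.min(0).round(),q.max(0).round())
```

```text
top 500 132 [ 543. -302.  496.] [ 550. -236.  521.]
top 550 3082 [ 550. -354.  459.] [ 600. -196.  581.]
top 600 4009 [ 600. -368.  439.] [ 650. -192.  640.]
top 650 3083 [ 650. -368.  467.] [ 700. -187.  690.]
top 700 1840 [ 700. -275.  594.] [ 750. -170.  721.]
side 500 55 [ 541. -296.  494.] [ 550. -240.  519.]
side 550 1223 [ 550. -348.  458.] [ 600. -196.  584.]
side 600 1090 [ 600. -306.  437.] [ 650. -191.  597.]
side 650 395 [ 650. -213.  434.] [ 699. -189.  597.]
side 700 11 [ 700. -209.  539.] [ 716. -197.  594.]
```

Request:
drive_tool([
  [-0.69,-0.65,0,0,0,0,1],
  [-0.69,-0.65,0,0,0,0,1],
  [-0.69,-0.65,0,0,0,0,1],
  [-0.69,-0.65,0,0,0,0,1],
  [-0.69,-0.65,0,0,0,0,1],
])

```text
time_s: 0.6
tool_pos: [237.2, -468.2, 235.1]
eef_rot: [179.8, 0.2, -77.8]
ft_force: [-0.3, 0.2, 0.1]
opening: 0.999
```

Request:
drive_tool([
  [-0.69,-0.65,0,0,0,0,1],
  [-0.69,-0.65,0,0,0,0,1],
  [-0.69,-0.65,0,0,0,0,1],
  [-0.69,-0.65,0,0,0,0,1],
  [-0.69,-0.65,0,0,0,0,1],
])

```text
time_s: 1.1
tool_pos: [337.2, -297.8, 234.1]
eef_rot: [179.7, 0.3, -77.9]
ft_force: [0.9, -0.2, 0.7]
opening: 0.996
```

Run:
```python
from h import *
go([473,-78.5,150],-77)
```

```text
t 1.1 p [ 337.2 -297.8  234.1] rpy [179.7   0.3 -77.9] F [ 0.9 -0.2  0.7] T [-0.02 -0.05 -0.  ] op 0.996
8 [-0.581, -0.559, 0.263, 0.0, 0.0, -0.014] [-0.573, -0.567, 0.263, 0.0, 0.0, -0.014]
```

Request:
drive_tool([
  [-0.6,-0.57,0.2,0,0,0,1],
  [-0.6,-0.57,0.2,0,0,0,1],
  [-0.6,-0.57,0.2,0,0,0,1],
  [-0.6,-0.57,0.2,0,0,0,1],
  [-0.6,-0.57,0.2,0,0,0,1],
])

```text
time_s: 1.6
tool_pos: [426.0, -149.5, 193.5]
eef_rot: [179.8, 0.2, -77.8]
ft_force: [0.1, -0.5, 0.2]
opening: 0.999
```

Request:
drive_tool([
  [-0.6,-0.57,0.2,0,0,0,1],
  [-0.6,-0.57,0.2,0,0,0,1],
  [0,0,0,0,0,0,1],
])

```text
time_s: 1.9
tool_pos: [462.4, -85.8, 175.7]
eef_rot: [179.8, 0.3, -77.5]
ft_force: [-0.7, 0.6, 0.6]
opening: 0.999
```

Run:
```python
from h import *
go([473,-78.5,70],-77)
p,d=viewer.read_camera('top');crop(p,290,190,430,300,5,'pics/c4.png')
```

```text
t 1.9 p [462.4 -85.8 175.7] rpy [179.8   0.3 -77.5] F [-0.7  0.6  0.6] T [ 0.01 -0.01 -0.  ] op 0.999
3 [-0.04, -0.1, 0.881, 0.0, 0.0, -0.02] [-0.04, -0.1, 0.881, 0.0, 0.0, -0.02]
```

View pics/c4.png

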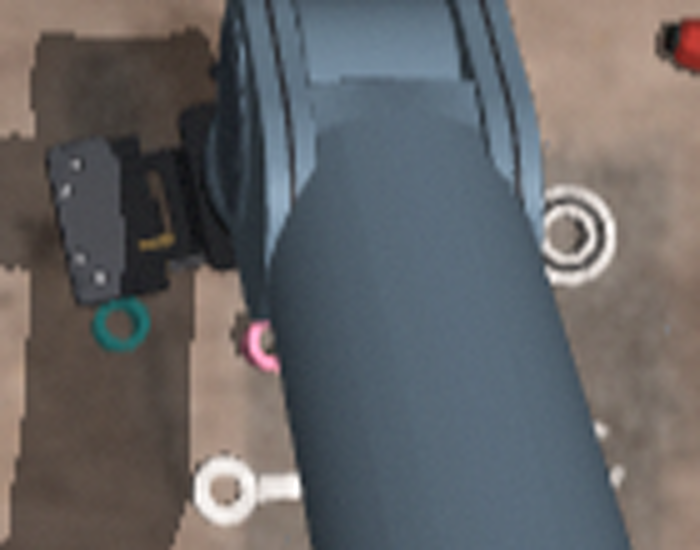

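The arm hides the sleeve in the top view, with the gripper body at about (100,220) in the crop. I'll lower and check from the side.

Request:
drive_tool([
  [-0.06,-0.12,0.9,0,0,0,1],
  [-0.06,-0.12,0.9,0,0,0,1],
  [-0.03,-0.08,0.6,0,0,0,1],
  [0,0,0,0,0,0,1],
])

```text
time_s: 2.35
tool_pos: [471.9, -84.5, 78.4]
eef_rot: [179.8, 0.0, -77.9]
ft_force: [0.1, 0.7, -1.2]
opening: 0.999
```

Run:
```python
from h import *
go([473,-78.5,12],-77)
p,d=viewer.read_camera('side');crop(p,270,150,400,260,6,'pics/c5.png')
```

```text
t 2.35 p [471.9 -84.5  78.4] rpy [179.8   0.  -77.9] F [ 0.1  0.7 -1.2] T [ 0.02  0.06 -0.  ] op 0.999
2 [-0.071, -0.029, 0.83, 0.0, 0.0, -0.056] [-0.07, -0.03, 0.83, 0.0, 0.0, -0.056]
```

View pics/c5.png

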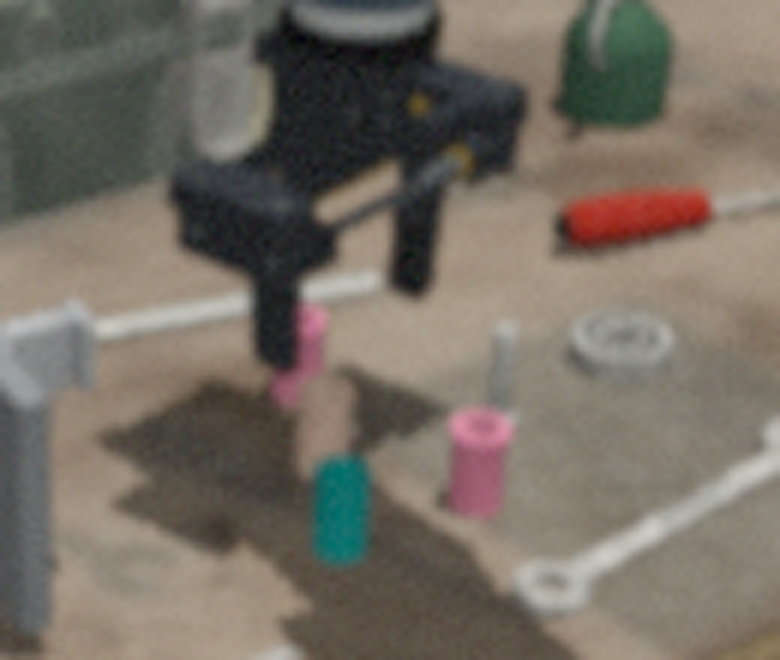

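Request:
drive_tool([
  [-0.08,-0.04,0.6,0,0,0,1],
  [-0.07,-0.03,0.6,0,0,0,1],
  [0,0,0.4,0,0,0,1],
  [0,0,0,0,0,0,1],
])

```text
time_s: 2.8
tool_pos: [477.1, -83.7, 20.1]
eef_rot: [-179.7, -0.3, -78.3]
ft_force: [-0.8, 0.8, -1.3]
opening: 0.998
```

Run:
```python
from h import *
go([473,-78.5,12],-77)
p,d=viewer.read_camera('side');crop(p,270,150,400,260,6,'pics/c6.png')
```

```text
t 2.8 p [477.1 -83.7  20.1] rpy [-179.7   -0.3  -78.3] F [-0.8  0.8 -1.3] T [-0.01  0.01 -0.  ] op 0.998
1 [-0.147, 0.073, 0.203, 0.0, 0.0, -0.16] [-0.147, 0.073, 0.203, 0.0, 0.0, -0.16]
```

View pics/c6.png

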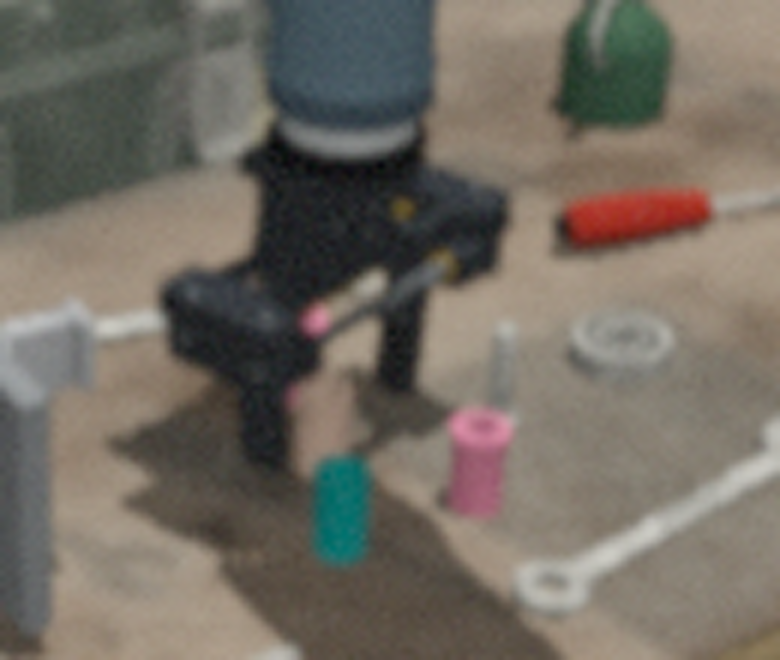

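The sleeve stands between the fingers (crop: sleeve (325,420), fingers (265,440) and (400,370)).

Request:
drive_tool([
  [-0.15,0.07,0.22,0,0,0,1],
  [0,0,0,0,0,0,1],
])

```text
time_s: 3.05
tool_pos: [475.2, -79.3, 14.3]
eef_rot: [-179.4, -0.5, -78.4]
ft_force: [-0.2, -0.0, -0.3]
opening: 1.002
```

Run:
```python
from h import *
go([473,-78.5,12],-77)
```

```text
t 3.05 p [475.2 -79.3  14.3] rpy [-179.4   -0.5  -78.4] F [-0.2 -0.  -0.3] T [0.06 0.08 0.02] op 1.002
1 [-0.031, 0.051, 0.058, 0.0, 0.0, -0.174] [-0.031, 0.051, 0.058, 0.0, 0.0, -0.174]
```

Request:
drive_tool([
  [0,0.04,0.06,0,0,0,-0.3],
  [0,0,0,0,0,0,-1],
  [0,0,0,0,0,0,-1],
  [0,0,0,0,0,0,-1],
  [0,0,0,0,0,0,-1],
])

```text
time_s: 3.55
tool_pos: [474.8, -80.0, 13.7]
eef_rot: [-179.3, -0.5, -78.4]
ft_force: [-0.8, 0.3, 0.2]
opening: 0.569
```

Request:
drive_tool([
  [0,0,0,0,0,0,-1],
  [0,0,0,0,0,0,-1],
])

```text
time_s: 3.75
tool_pos: [474.9, -80.1, 13.7]
eef_rot: [-179.3, -0.5, -78.4]
ft_force: [0.4, 0.1, 0.4]
opening: 0.39
```

Run:
```python
from h import *
s=st();print(s['q'].round(1))
```

```text
t 3.75 p [474.9 -80.1  13.7] rpy [-179.3   -0.5  -78.4] F [0.4 0.1 0.4] T [-0.02  0.03 -0.02] op 0.39
[ 12.5  37.1 -10.5 120.   16.8  23.4 -89.7]
```

Request:
drive_tool([
  [0,0,0,0,0,0,-1],
  [0,0,0,0,0,0,-1],
  [0,0,0,0,0,0,-1],
])

```text
time_s: 4.05
tool_pos: [474.8, -80.0, 13.6]
eef_rot: [-179.3, -0.5, -78.4]
ft_force: [0.1, 0.6, 0.2]
opening: 0.283
```

Request:
drive_tool([
  [0,0,-0.3,0,0,0,-1],
  [0,0,-0.6,0,0,0,-1],
  [0,0,-0.6,0,0,0,-1],
])

```text
time_s: 4.35
tool_pos: [471.3, -79.1, 73.9]
eef_rot: [-179.7, -0.4, -78.4]
ft_force: [0.8, -0.1, -0.1]
opening: 0.284
```

Run:
```python
from h import *
st()
p,d=viewer.read_camera('side');crop(p,270,130,400,240,6,'pics/c7.png')
```

```text
t 4.35 p [471.3 -79.1  73.9] rpy [-179.7   -0.4  -78.4] F [ 0.8 -0.1 -0.1] T [ 0.03 -0.05  0.03] op 0.284
```

View pics/c7.png

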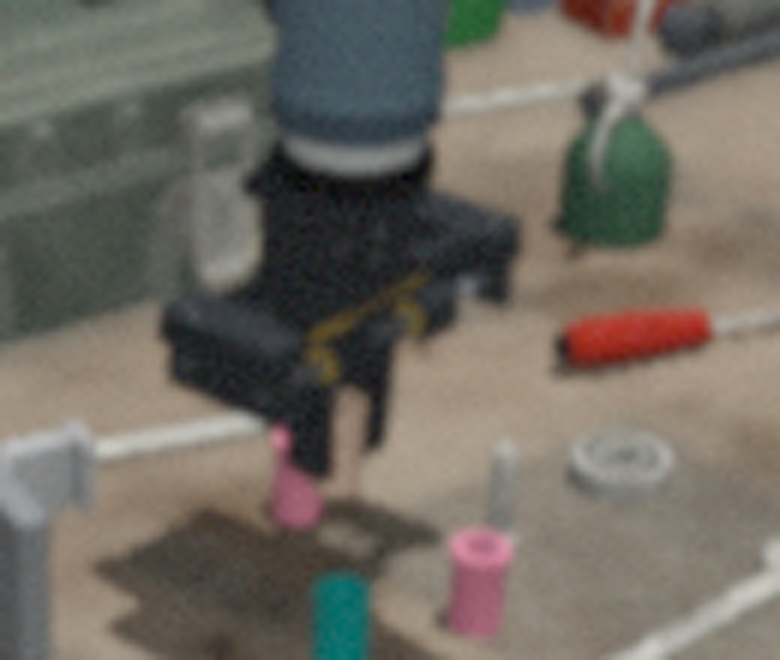

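Sleeve is held, seen between the pads at (350,430) in the crop. Next I raise it and go over the tray.

Run:
```python
from h import *
print(door(82.9,36,121))
t=door(82.9,36,121)
go([t[0],t[1],195],-7.1)
```

```text
[524.67748868 146.47972845]
t 4.4 p [473.4 -79.4  77.1] rpy [-179.4   -0.5  -78.4] F [0.4 0.  1.1] T [-0.06 -0.05  0.03] op 0.284
10 [-0.527, -0.239, -0.295, 0.0, 0.0, -0.891] [-0.014, -0.579, -0.295, 0.0, 0.0, -0.891]
```

Request:
drive_tool([
  [0,0,-0.7,0,0,-0.5,-1],
  [0,0,-0.9,0,0,-0.9,-1],
  [0,0,-0.9,0,0,-0.9,-1],
  [0,0,-0.5,0,0,-0.9,-1],
  [0,0,0,0,0,-0.9,-1],
])

```text
time_s: 4.9
tool_pos: [471.3, -78.8, 205.7]
eef_rot: [-179.8, -1.0, -44.4]
ft_force: [0.4, -0.3, -0.1]
opening: 0.28
```

Run:
```python
from h import *
t=door(82.9,36,121)
go([t[0],t[1],195],-7.1,maxstep=30)
```

```text
t 4.9 p [471.3 -78.8 205.7] rpy [-179.8   -1.   -44.4] F [ 0.4 -0.3 -0.1] T [-0.01 -0.01 -0.01] op 0.28
8 [-0.373, -0.62, 0.033, 0.0, 0.0, -0.582] [0.02, -0.723, 0.033, 0.0, 0.0, -0.582]
```

Request:
drive_tool([
  [-0.37,-0.62,0,0,0,-0.6,-1],
  [-0.3,-0.65,0,0,0,-0.6,-1],
  [-0.25,-0.68,0,0,0,-0.6,-1],
  [-0.18,-0.7,0,0,0,-0.6,-1],
  [-0.12,-0.72,0,0,0,-0.6,-1],
])

```text
time_s: 5.4
tool_pos: [507.7, 59.0, 208.2]
eef_rot: [179.5, -1.3, -19.9]
ft_force: [0.7, -0.4, -0.8]
opening: 0.278
```

Run:
```python
from h import *
t=door(82.9,36,121)
go([t[0],t[1],195],-7.1,maxstep=25)
```

```text
t 5.4 p [507.7  59.  208.2] rpy [179.5  -1.3 -19.9] F [ 0.7 -0.4 -0.8] T [-0.05 -0.03 -0.05] op 0.278
4 [-0.086, -0.55, 0.083, 0.0, 0.0, -0.4] [0.007, -0.557, 0.083, 0.0, 0.0, -0.4]
```

Request:
drive_tool([
  [-0.09,-0.55,0.05,0,0,-0.45,-1],
  [-0.05,-0.55,0.05,0,0,-0.45,-1],
  [0,-0.55,0.05,0,0,-0.4,-1],
  [0,-0.4,0,0,0,-0.2,-1],
  [0,0,0,0,0,0,-1],
])

```text
time_s: 5.9
tool_pos: [522.8, 147.1, 203.2]
eef_rot: [179.3, -1.2, -7.0]
ft_force: [-0.4, -0.3, -0.5]
opening: 0.284
```

```bash
cat >> h.py <<'E'
from scipy.spatial.transform import Rotation as Ro
def delta(tgt,tyaw):
    s=st();Rc=Ro.from_euler('xyz',s['eef_rot'],degrees=True);Rt=Ro.from_euler('xyz',[180,0,tyaw],degrees=True)
    dp=Rc.inv().apply(np.array(tgt)-s['tool_pos']);rv=(Rc.inv()*Rt).as_rotvec(degrees=True)
    print('delta mm',dp.round(1),'norm',(dp/40).round(3),'rot',(rv/8).round(3));return s
E
python3 - <<'E'
from h import *
t=door(82.9,36,121)
delta([t[0],t[1],195],-7.1)
p,d=viewer.read_camera('top');crop(p,140,90,300,270,3,'pics/c8.png')
E
```

```text
t 5.9 p [522.8 147.1 203.2] rpy [179.3  -1.2  -7. ] F [-0.4 -0.3 -0.5] T [-0.03 -0.05 -0.02] op 0.284
delta mm [1.7 0.2 8.3] norm [0.044 0.006 0.207] rot [ 0.086 -0.155  0.014]
```

View pics/c8.png

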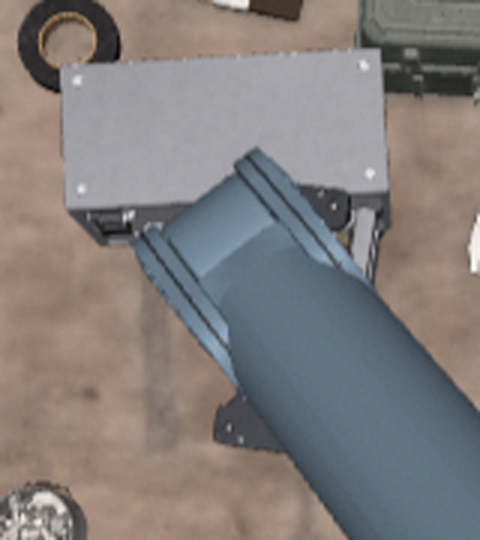

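Gripper is over the tray and clear of the cupboard front. Levelling and lowering.

Request:
drive_tool([
  [0.04,0,0.5,0.09,-0.16,0,-1],
  [0,0,0.7,0,-0.05,0,-1],
  [0,0,0.7,0,0,0,-1],
  [0,0,0.4,0,0,0,-1],
  [0,0,0,0,0,0,-1],
])

```text
time_s: 6.45
tool_pos: [525.7, 136.1, 109.7]
eef_rot: [179.6, 0.3, -7.9]
ft_force: [0.3, 0.4, -0.6]
opening: 0.285
```

Run:
```python
from h import *
t=door(82.9,36,121)
delta([t[0],t[1],88],-7.1)
p,d=viewer.read_camera('side');crop(p,140,140,300,270,5,'pics/c9.png')
```

```text
t 6.45 p [525.7 136.1 109.7] rpy [179.6   0.3  -7.9] F [ 0.3  0.4 -0.6] T [-0.01 -0.09  0.03] op 0.285
delta mm [ -2.3 -10.3  21.6] norm [-0.059 -0.257  0.541] rot [ 0.044  0.04  -0.097]
```

View pics/c9.png

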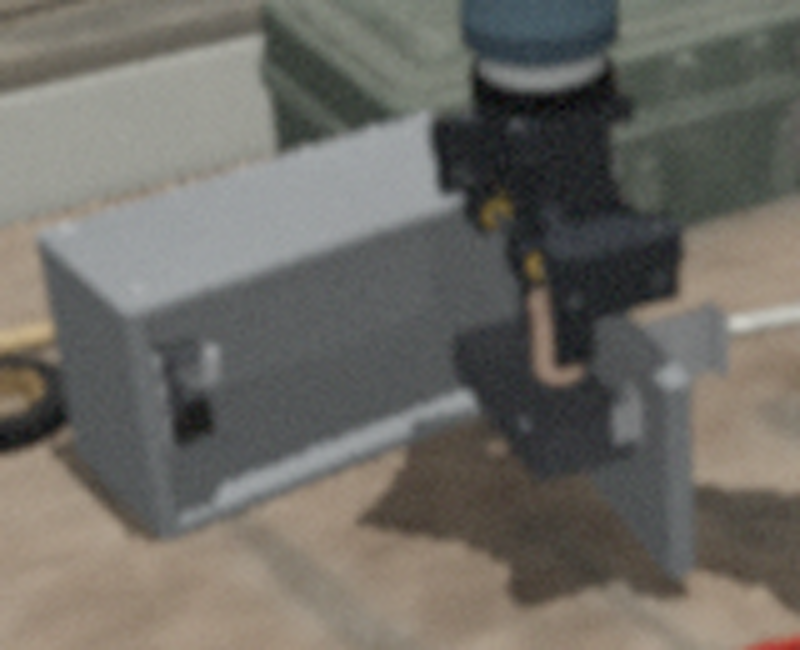

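It has drifted 10 mm towards the door, so I correct that before lowering into the tray.

Request:
drive_tool([
  [-0.06,-0.28,0,0.04,0.04,-0.1,-1],
  [0,0,0,0,0,0,-1],
])

```text
time_s: 6.7
tool_pos: [526.6, 147.7, 112.6]
eef_rot: [-180.0, -0.2, -7.2]
ft_force: [0.2, -0.7, -1.1]
opening: 0.281
```

Run:
```python
from h import *
t=door(82.9,36,121)
delta([t[0],t[1],88],-7.1)
```

```text
t 6.7 p [526.6 147.7 112.6] rpy [-180.    -0.2   -7.2] F [ 0.2 -0.7 -1.1] T [-0.   -0.09 -0.01] op 0.281
delta mm [-1.8  1.5 24.6] norm [-0.045  0.037  0.615] rot [-0.005 -0.03  -0.008]
```

Request:
drive_tool([
  [-0.02,0,0.2,0,-0.03,0,-1],
  [-0.02,0,0.2,0,0,0,-1],
  [0,0,0,0,0,0,-1],
])

```text
time_s: 7.0
tool_pos: [526.1, 148.4, 97.4]
eef_rot: [-179.9, -0.2, -7.1]
ft_force: [-0.1, 0.5, -0.1]
opening: 0.282
```

Run:
```python
from h import *
t=door(82.9,36,121)
delta([t[0],t[1],88],-7.1)
```

```text
t 7.0 p [526.1 148.4  97.4] rpy [-179.9   -0.2   -7.1] F [-0.1  0.5 -0.1] T [-0.12 -0.03 -0.  ] op 0.282
delta mm [-1.2  2.1  9.4] norm [-0.03   0.052  0.234] rot [-0.011 -0.023 -0.006]
```

Request:
drive_tool([
  [-0.03,0.05,0.1,0,-0.02,0,-1],
  [0,0,0.07,0,0,0,-1],
  [0,0,0,0,0,0,-1],
])

```text
time_s: 7.3
tool_pos: [524.4, 146.2, 89.7]
eef_rot: [-179.9, 0.0, -7.2]
ft_force: [-0.7, 0.7, -0.2]
opening: 0.281
```

Run:
```python
from h import *
t=door(82.9,36,121)
delta([t[0],t[1],88],-7.1)
```

```text
t 7.3 p [524.4 146.2  89.7] rpy [-179.9    0.    -7.2] F [-0.7  0.7 -0.2] T [-0.09 -0.07  0.01] op 0.281
delta mm [ 0.2 -0.3  1.7] norm [ 0.005 -0.008  0.043] rot [-0.009  0.002 -0.007]
```

Lower in 1 mm steps until contact.

Request:
drive_tool([
  [0,0,0.03,0,0,0,-1],
  [0,0,0.03,0,0,0,-1],
])

```text
time_s: 7.5
tool_pos: [524.7, 146.4, 87.5]
eef_rot: [-179.9, -0.0, -7.2]
ft_force: [-3.9, 0.7, 11.4]
opening: 0.281
```

Request:
drive_tool([
  [0,0,0.03,0,0,0,-1],
  [0,0,0,0,0,0,-1],
])

```text
time_s: 7.7
tool_pos: [525.7, 148.0, 88.0]
eef_rot: [-179.8, -0.1, -7.1]
ft_force: [0.2, 0.7, -1.3]
opening: 0.285
```

Request:
drive_tool([
  [0,0,0,0,0,0,-0.3],
  [0,0,0,0,0,0,-0.1],
  [0,0,0,0,0,0,0.1],
  [0,0,0,0,0,0,0.1],
  [0,0,0,0,0,0,0.1],
])

```text
time_s: 8.2
tool_pos: [526.0, 147.8, 88.0]
eef_rot: [-179.8, -0.2, -7.2]
ft_force: [0.1, -0.1, 0.2]
opening: 0.549
```

Run:
```python
from h import *
t=door(82.9,36,121)
delta([t[0],t[1],88],-7.1)
p,d=viewer.read_camera('side');crop(p,200,140,320,250,6,'pics/c10.png')
```

```text
t 8.2 p [526.  147.8  88. ] rpy [-179.8   -0.2   -7.2] F [ 0.1 -0.1  0.2] T [-0.03 -0.04 -0.06] op 0.549
delta mm [-1.1  1.5  0. ] norm [-0.028  0.037  0.   ] rot [-0.026 -0.021 -0.007]
```

View pics/c10.png

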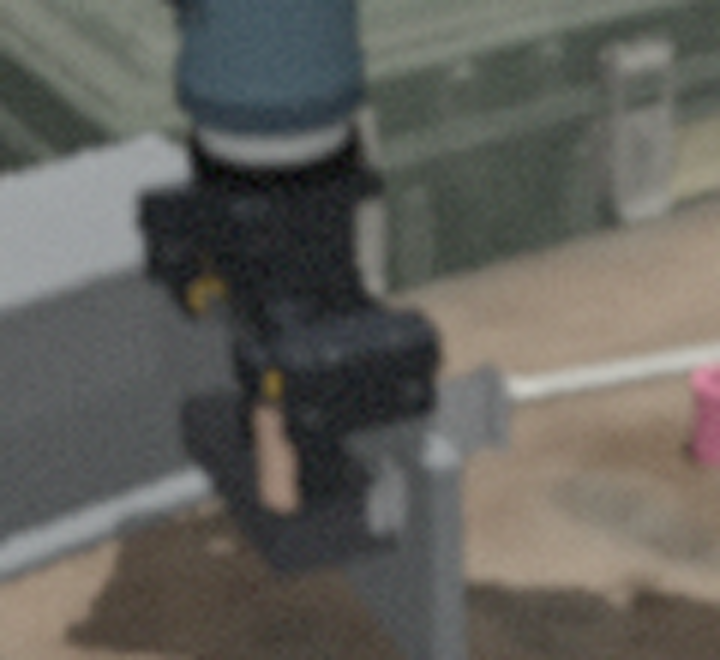

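Sleeve stands upright in the tray, seen at (275,460) in the crop. Rising.

Request:
drive_tool([
  [0,0,-0.2,0,0,0,0.1],
  [0,0,-0.4,0,0,0,0.1],
  [0,0,-0.6,0,0,0,0.1],
  [0,0,-0.6,0,0,0,0.1],
  [0,0,-0.5,0,0,0,0.1],
])

```text
time_s: 8.75
tool_pos: [524.0, 147.3, 184.6]
eef_rot: [-179.9, 0.1, -7.1]
ft_force: [-0.3, 0.1, -0.1]
opening: 0.549
```

Run:
```python
from h import *
t=door(82.9,-28,165);print(t)
delta([t[0],t[1],195],-7.1)
p,d=viewer.read_camera('side');crop(p,180,140,320,250,5,'pics/c11.png')
```

```text
[473.1043889  88.4089494]
t 8.75 p [524.  147.3 184.6] rpy [-1.799e+02  1.000e-01 -7.100e+00] F [-0.3  0.1 -0.1] T [-0.04 -0.03 -0.01] op 0.549
delta mm [-43.3  64.7 -10.5] norm [-1.082  1.618 -0.262] rot [-0.017  0.008  0.001]
```

View pics/c11.png

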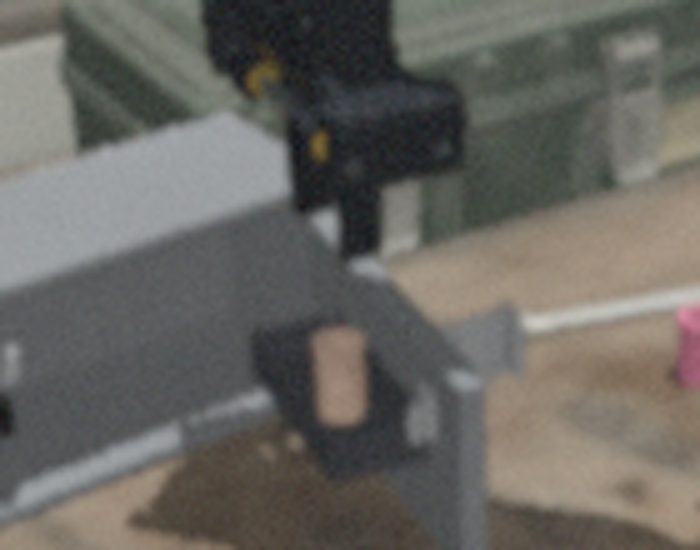

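Request:
drive_tool([
  [-0.36,0.54,-0.05,0,0,0,0.1],
  [-0.36,0.54,0,0,0,0,0.1],
  [-0.36,0.54,0,0,0,0,0.1],
  [-0.05,0.1,0,0,0,0,0.1],
  [0,0,0,0,0,0,0.1],
])

```text
time_s: 9.3
tool_pos: [473.4, 85.6, 195.9]
eef_rot: [-179.6, -0.8, -7.0]
ft_force: [0.2, -0.4, -1.0]
opening: 0.549
```

Run:
```python
from h import *
t=door(82.9,-28,165)
delta([t[0],t[1],150],-7.1)
p,d=viewer.read_camera('side');crop(p,180,140,320,250,5,'pics/c12.png')
```

```text
t 9.3 p [473.4  85.6 195.9] rpy [-179.6   -0.8   -7. ] F [ 0.2 -0.4 -1. ] T [-0.1  -0.11 -0.05] op 0.549
delta mm [-1.2 -2.4 45.9] norm [-0.03  -0.061  1.147] rot [-0.051 -0.095  0.012]
```

View pics/c12.png

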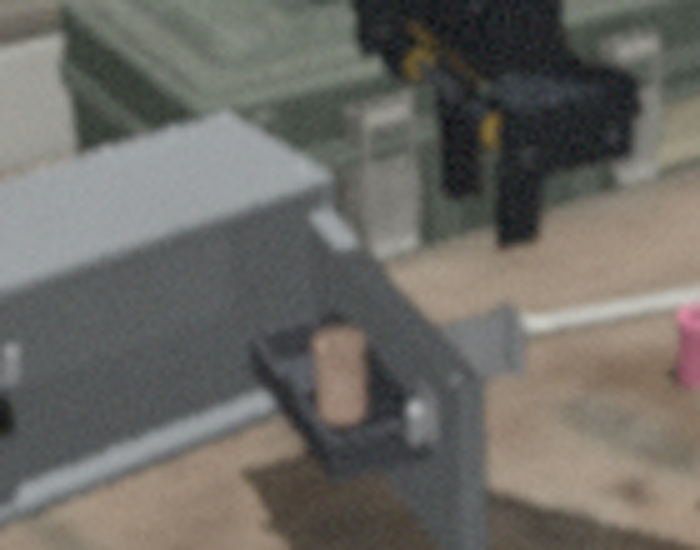

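Sleeve upright at (340,375), gripper above the handle.

Request:
drive_tool([
  [-0.03,-0.1,0.5,-0.05,-0.1,0,0.1],
  [0,-0.05,0.5,0,0,0,0.1],
  [0,0,0,0,0,0,0.1],
])

```text
time_s: 9.65
tool_pos: [476.8, 95.6, 156.5]
eef_rot: [-179.8, -0.2, -6.9]
ft_force: [-0.9, 0.1, 0.2]
opening: 0.55
```

Run:
```python
from h import *
t=door(82.9,-28,165)
delta([t[0],t[1],106],-7.1)
p,d=viewer.read_camera('side');crop(p,180,140,320,250,5,'pics/c13.png')
```

```text
t 9.65 p [476.8  95.6 156.5] rpy [-179.8   -0.2   -6.9] F [-0.9  0.1  0.2] T [-0.   -0.02  0.05] op 0.55
delta mm [-3.   7.7 50.5] norm [-0.075  0.193  1.263] rot [-0.023 -0.024  0.025]
```

View pics/c13.png

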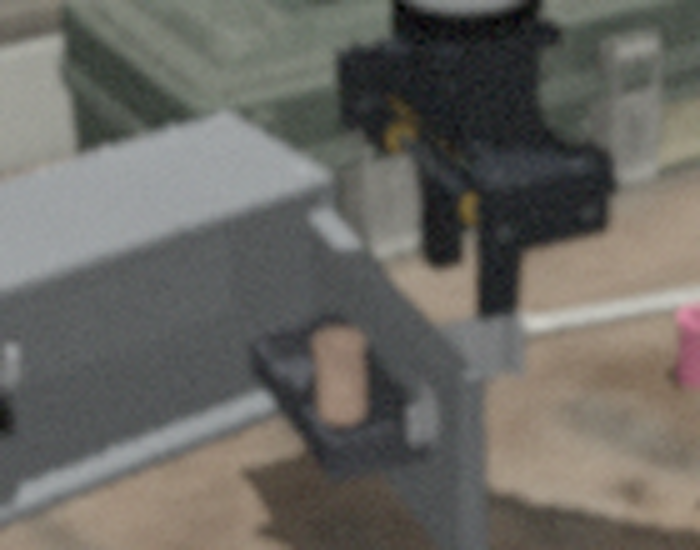

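Correct sideways first, while still above the handle.

Request:
drive_tool([
  [-0.075,0.18,0,0,0,0,0.1],
  [0,0,0,0,0,0,0.1],
])

```text
time_s: 9.9
tool_pos: [474.6, 89.8, 159.0]
eef_rot: [-179.7, -0.4, -6.8]
ft_force: [-0.1, -0.2, 0.8]
opening: 0.55
```

Request:
drive_tool([
  [0,0,0.25,0,0,0,0.1],
  [0,0,0,0,0,0,0.1],
])

```text
time_s: 10.1
tool_pos: [475.6, 89.6, 149.6]
eef_rot: [-179.7, -0.5, -6.9]
ft_force: [-0.5, -0.5, -0.2]
opening: 0.55
```

Run:
```python
from h import *
t=door(82.9,-28,165)
delta([t[0],t[1],106],-7.1)
```

```text
t 10.1 p [475.6  89.6 149.6] rpy [-179.7   -0.5   -6.9] F [-0.5 -0.5 -0.2] T [-0.1  -0.11  0.01] op 0.55
delta mm [-2.7  1.7 43.5] norm [-0.067  0.043  1.088] rot [-0.039 -0.064  0.03 ]
```

Request:
drive_tool([
  [-0.06,0.03,0.2,-0.03,-0.05,0,0.1],
  [-0.01,0,0.22,0,0,0,0.1],
  [0,0,0.22,0,0,0,0.1],
  [0,0,0,0,0,0,0.1],
])

```text
time_s: 10.5
tool_pos: [472.4, 88.6, 121.6]
eef_rot: [-180.0, -0.1, -6.9]
ft_force: [0.1, 0.4, -0.3]
opening: 0.551
```

Run:
```python
from h import *
t=door(82.9,-28,165)
delta([t[0],t[1],106],-7.1)
```

```text
t 10.5 p [472.4  88.6 121.6] rpy [-1.8e+02 -1.0e-01 -6.9e+00] F [ 0.1  0.4 -0.3] T [-0.05 -0.05  0.01] op 0.551
delta mm [ 0.7  0.1 15.6] norm [0.017 0.002 0.39 ] rot [-0.005 -0.008  0.028]
```

Request:
drive_tool([
  [0.02,0,0.2,0,0,0,0.1],
  [0,0,0.16,0,0,0,0.1],
  [0,0,0,0,0,0,0.1],
])

```text
time_s: 10.8
tool_pos: [473.2, 88.6, 105.6]
eef_rot: [-180.0, -0.0, -6.9]
ft_force: [0.5, 0.0, -0.1]
opening: 0.551
```

Request:
drive_tool([
  [0,0,0,0,0,0,-0.4],
  [0,0,0,0,0,0,-0.6],
  [0,0,0,0,0,0,-1],
  [0,0,0,0,0,0,-1],
  [0,0,0,0,0,0,-1],
])

```text
time_s: 11.3
tool_pos: [474.5, 88.9, 106.3]
eef_rot: [-179.9, -0.2, -6.9]
ft_force: [11.6, 0.9, -6.8]
opening: 0.119
```

Run:
```python
from h import *
t=door(82.9,-28,165)
delta([t[0],t[1],106],-7.1)
p,d=viewer.read_camera('side');crop(p,180,140,320,250,5,'pics/c14.png')
```

```text
t 11.3 p [474.5  88.9 106.3] rpy [-179.9   -0.2   -6.9] F [11.6  0.9 -6.8] T [-0.15 -2.33 -0.11] op 0.119
delta mm [-1.4  0.7  0.2] norm [-0.034  0.017  0.006] rot [-0.013 -0.024  0.03 ]
```

View pics/c14.png

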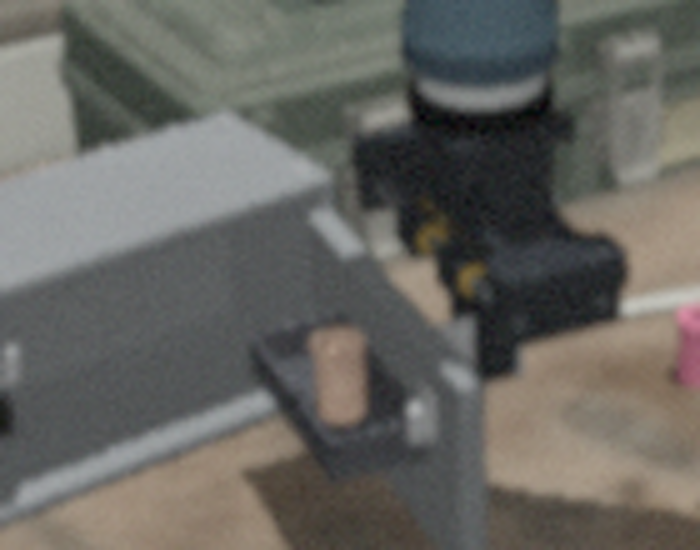

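Request:
drive_tool([
  [0.03,0,0,0,0,0,-1],
  [0,0,0,0,0,0,-1],
  [0,0,0,0,0,0,-1],
])

```text
time_s: 11.65
tool_pos: [474.9, 87.2, 106.2]
eef_rot: [180.0, -0.1, -7.0]
ft_force: [0.4, -1.1, -0.8]
opening: 0.111
```

Request:
drive_tool([
  [-0.008,-0.05,0,0,0,0.09,-1],
  [-0.015,-0.1,0,0,0,0.17,-1],
  [-0.02,-0.13,0,0,0,0.22,-1],
  [-0.022,-0.14,0,0,0,0.24,-1],
])

```text
time_s: 12.05
tool_pos: [474.9, 104.7, 106.2]
eef_rot: [180.0, -0.0, -13.2]
ft_force: [0.3, -1.9, -0.0]
opening: 0.114
```

```bash
cat >> h.py <<'E'
def arc(H=(641.5,95.8)):
    s=st();v=s['tool_pos'][:2]-np.array(H);r=np.hypot(*v);phi=np.degrees(np.arctan2(v[1],v[0]))%360-np.degrees(np.arctan2(165,-28))
    j=np.radians(s['eef_rot'][2]);F=s['ft_force']
    print('r',round(r,1),'door yaw',round(phi,2),'theta rad',round(np.radians(phi-Y0),3),'tool yaw err',round(s['eef_rot'][2]-(phi-90),2),'F tool x,y',(F[0]*np.cos(j)+F[1]*np.sin(j)).round(1),(F[0]*np.sin(j)-F[1]*np.cos(j)).round(1),'q7',s['q'][6].round(1))
    return s
E
python3 -c "
from h import *
arc()"
```

```text
t 12.05 p [474.9 104.7 106.2] rpy [180.   -0.  -13.2] F [ 0.3 -1.9 -0. ] T [-0.17 -0.16 -0.16] op 0.114
r 166.8 door yaw 77.3 theta rad 1.271 tool yaw err -0.54 F tool x,y 0.7 1.8 q7 -53.0
```

Request:
drive_tool([
  [-0.022,-0.16,0,0,0,0.24,-1],
  [-0.022,-0.16,0,0,0,0.26,-1],
  [-0.022,-0.16,0,0,0,0.26,-1],
  [-0.022,-0.16,0,0,0,0.26,-1],
  [-0.022,-0.16,0,0,0,0.26,-1],
])

```text
time_s: 12.55
tool_pos: [480.2, 138.6, 106.2]
eef_rot: [179.9, -0.1, -24.3]
ft_force: [0.1, -2.5, 0.8]
opening: 0.111
```

```bash
python3 -c "
from h import *
arc()"
```

```text
t 12.55 p [480.2 138.6 106.2] rpy [ 1.799e+02 -1.000e-01 -2.430e+01] F [ 0.1 -2.5  0.8] T [-0.5  -0.16 -0.27] op 0.111
r 166.9 door yaw 65.51 theta rad 1.065 tool yaw err 0.21 F tool x,y 1.1 2.2 q7 -65.7
```

Request:
drive_tool([
  [-0.022,-0.15,0,0,0,0.27,-1],
  [-0.022,-0.15,0,0,0,0.27,-1],
  [-0.022,-0.15,0,0,0,0.27,-1],
  [-0.022,-0.15,0,0,0,0.27,-1],
  [-0.022,-0.15,0,0,0,0.27,-1],
])

```text
time_s: 13.05
tool_pos: [491.4, 169.0, 106.2]
eef_rot: [179.9, -0.1, -35.9]
ft_force: [1.0, -1.4, -0.2]
opening: 0.111
```

```bash
python3 -c "
from h import *
arc()"
```

```text
t 13.05 p [491.4 169.  106.2] rpy [ 1.799e+02 -1.000e-01 -3.590e+01] F [ 1.  -1.4 -0.2] T [-0.33 -0.16 -0.16] op 0.111
r 167.0 door yaw 54.38 theta rad 0.871 tool yaw err -0.28 F tool x,y 1.7 0.6 q7 -78.0
```

Request:
drive_tool([
  [-0.022,-0.15,0,0,0,0.26,-1],
  [-0.022,-0.15,0,0,0,0.26,-1],
  [-0.022,-0.15,0,0,0,0.26,-1],
  [-0.022,-0.15,0,0,0,0.26,-1],
  [-0.022,-0.15,0,0,0,0.26,-1],
])

```text
time_s: 13.55
tool_pos: [508.4, 196.8, 106.2]
eef_rot: [180.0, -0.2, -47.0]
ft_force: [0.3, -2.5, 1.5]
opening: 0.114
```

```bash
python3 -c "
from h import *
arc()"
```

```text
t 13.55 p [508.4 196.8 106.2] rpy [180.   -0.2 -47. ] F [ 0.3 -2.5  1.5] T [-0.37 -0.14 -0.14] op 0.114
r 167.1 door yaw 43.19 theta rad 0.676 tool yaw err -0.22 F tool x,y 2.1 1.5 q7 -89.1
```

Request:
drive_tool([
  [-0.02,-0.15,0,0,0,0.26,-1],
  [-0.02,-0.15,0,0,0,0.26,-1],
  [-0.02,-0.15,0,0,0,0.26,-1],
  [-0.02,-0.15,0,0,0,0.26,-1],
  [-0.02,-0.15,0,0,0,0.26,-1],
])

```text
time_s: 14.05
tool_pos: [530.1, 220.6, 106.2]
eef_rot: [-180.0, -0.3, -58.2]
ft_force: [0.3, -2.0, 0.6]
opening: 0.109
```

```bash
python3 -c "
from h import *
arc()"
```

```text
t 14.05 p [530.1 220.6 106.2] rpy [-180.    -0.3  -58.2] F [ 0.3 -2.   0.6] T [-0.32 -0.04 -0.11] op 0.109
r 167.2 door yaw 32.13 theta rad 0.483 tool yaw err -0.28 F tool x,y 1.9 0.8 q7 -99.3
```

Request:
drive_tool([
  [-0.02,-0.15,0,0,0,0.26,-1],
  [-0.02,-0.15,0,0,0,0.26,-1],
  [-0.02,-0.15,0,0,0,0.26,-1],
  [-0.02,-0.13,0,0,0,0.22,-1],
  [-0.016,-0.1,0,0,0,0.17,-1],
])

```text
time_s: 14.55
tool_pos: [553.5, 238.2, 106.2]
eef_rot: [-179.9, -0.4, -68.2]
ft_force: [0.2, -2.4, 1.1]
opening: 0.11
```

Run:
```python
from h import *
arc()
p,d=viewer.read_camera('side');crop(p,140,130,300,260,5,'pics/c15.png')
```

```text
t 14.55 p [553.5 238.2 106.2] rpy [-179.9   -0.4  -68.2] F [ 0.2 -2.4  1.1] T [-0.31  0.11 -0.08] op 0.11
r 167.4 door yaw 22.07 theta rad 0.307 tool yaw err -0.25 F tool x,y 2.3 0.7 q7 -107.9
```

View pics/c15.png

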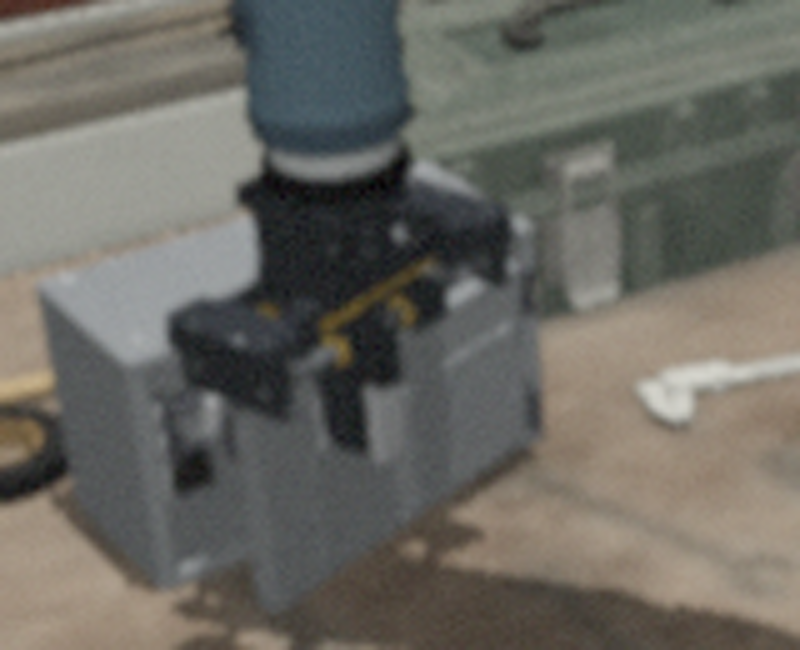

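Door nearly shut, and the gripper is clear above the roof. I continue slower.

Request:
drive_tool([
  [-0.014,-0.1,0,0,0,0.17,-1],
  [-0.014,-0.1,0,0,0,0.17,-1],
  [-0.014,-0.1,0,0,0,0.17,-1],
  [-0.012,-0.07,0,0,0,0.12,-1],
])

```text
time_s: 15.0
tool_pos: [567.6, 246.1, 106.3]
eef_rot: [-179.9, -0.4, -73.7]
ft_force: [-0.2, -2.5, 1.3]
opening: 0.111
```

```bash
python3 -c "
from h import *
arc()"
```

```text
t 15.0 p [567.6 246.1 106.3] rpy [-179.9   -0.4  -73.7] F [-0.2 -2.5  1.3] T [-0.29  0.09 -0.09] op 0.111
r 167.5 door yaw 16.55 theta rad 0.211 tool yaw err -0.21 F tool x,y 2.3 0.9 q7 -112.3
```

Request:
drive_tool([
  [-0.01,-0.06,0,0,0,0.1,-1],
  [-0.01,-0.06,0,0,0,0.1,-1],
  [-0.01,-0.06,0,0,0,0.1,-1],
  [-0.01,-0.06,0,0,0,0.1,-1],
])

```text
time_s: 15.4
tool_pos: [577.1, 250.5, 106.3]
eef_rot: [-179.9, -0.4, -77.2]
ft_force: [-0.3, -1.6, 1.9]
opening: 0.11
```

```bash
python3 -c "
from h import *
arc()"
```

```text
t 15.4 p [577.1 250.5 106.3] rpy [-179.9   -0.4  -77.2] F [-0.3 -1.6  1.9] T [-0.28  0.15 -0.09] op 0.11
r 167.5 door yaw 12.97 theta rad 0.148 tool yaw err -0.14 F tool x,y 1.5 0.7 q7 -115.0
```

Request:
drive_tool([
  [-0.006,-0.04,0,0,0,0.07,-1],
  [-0.006,-0.04,0,0,0,0.07,-1],
])

```text
time_s: 15.6
tool_pos: [580.4, 251.8, 106.3]
eef_rot: [-179.9, -0.4, -78.4]
ft_force: [-0.1, -2.7, 2.8]
opening: 0.113
```

Request:
drive_tool([
  [-0.006,-0.04,0,0,0,0.07,-1],
  [-0.006,-0.04,0,0,0,0.07,-1],
])

```text
time_s: 15.8
tool_pos: [583.3, 253.0, 106.3]
eef_rot: [-179.9, -0.4, -79.6]
ft_force: [-3.1, -3.4, 6.0]
opening: 0.11
```

```bash
python3 -c "
from h import *
arc()"
```

```text
t 15.8 p [583.3 253.  106.3] rpy [-179.9   -0.4  -79.6] F [-3.1 -3.4  6. ] T [-0.49  0.86 -0.04] op 0.11
r 167.6 door yaw 10.68 theta rad 0.108 tool yaw err -0.29 F tool x,y 2.8 3.6 q7 -116.9
```

Request:
drive_tool([
  [-0.004,-0.03,0,0,0,0.06,-1],
  [-0.004,-0.03,0,0,0,0.06,-1],
])

```text
time_s: 16.0
tool_pos: [583.7, 253.1, 106.2]
eef_rot: [179.8, -0.5, -80.6]
ft_force: [-4.6, -3.4, 6.7]
opening: 0.112
```

Request:
drive_tool([
  [-0.004,-0.03,0,0,0,0.055,-1],
  [-0.004,-0.03,0,0,0,0.055,-1],
])

```text
time_s: 16.2
tool_pos: [583.8, 253.1, 106.2]
eef_rot: [179.6, -0.6, -81.4]
ft_force: [-3.9, -4.7, 5.7]
opening: 0.112
```

```bash
python3 -c "
from h import *
arc()"
```

```text
t 16.2 p [583.8 253.1 106.2] rpy [179.6  -0.6 -81.4] F [-3.9 -4.7  5.7] T [-0.53  0.76  0.4 ] op 0.112
r 167.6 door yaw 10.52 theta rad 0.106 tool yaw err -1.91 F tool x,y 4.1 4.5 q7 -118.3
```

Stalled at about 4 N: a command of about 1.2 mm gives only that force. I increase it moderately.

Request:
drive_tool([
  [-0.004,-0.05,0,0,0,0,-1],
  [-0.004,-0.06,0,0,0,0,-1],
])

```text
time_s: 16.4
tool_pos: [586.2, 253.9, 106.2]
eef_rot: [179.4, -0.7, -81.3]
ft_force: [-3.3, -2.2, 3.9]
opening: 0.114
```

```bash
python3 -c "
from h import *
arc()"
```

```text
t 16.4 p [586.2 253.9 106.2] rpy [179.4  -0.7 -81.3] F [-3.3 -2.2  3.9] T [-0.2   0.38  0.02] op 0.114
r 167.5 door yaw 9.65 theta rad 0.09 tool yaw err -0.94 F tool x,y 1.7 3.6 q7 -118.1
```

Request:
drive_tool([
  [-0.004,-0.05,0,0,0,0.04,-1],
  [-0.004,-0.05,0,0,0,0.05,-1],
])

```text
time_s: 16.6
tool_pos: [590.4, 255.4, 106.3]
eef_rot: [179.4, -0.6, -82.1]
ft_force: [-0.3, -0.2, 0.6]
opening: 0.11
```

```bash
python3 -c "
from h import *
arc()"
```

```text
t 16.6 p [590.4 255.4 106.3] rpy [179.4  -0.6 -82.1] F [-0.3 -0.2  0.6] T [ 0.06 -0.16 -0.22] op 0.11
r 167.6 door yaw 8.13 theta rad 0.064 tool yaw err -0.2 F tool x,y 0.1 0.3 q7 -118.6
```

Request:
drive_tool([
  [-0.003,-0.025,0,0,0,0.04,-1],
])

```text
time_s: 16.7
tool_pos: [592.2, 256.0, 106.3]
eef_rot: [179.5, -0.6, -82.5]
ft_force: [1.4, -0.7, 0.1]
opening: 0.111
```

Request:
drive_tool([
  [-0.003,-0.025,0,0,0,0.04,-1],
])

```text
time_s: 16.8
tool_pos: [592.6, 256.1, 106.2]
eef_rot: [179.4, -0.6, -82.8]
ft_force: [-6.4, -2.2, 8.5]
opening: 0.111
```

```bash
python3 -c "
from h import *
arc()"
```

```text
t 16.8 p [592.6 256.1 106.2] rpy [179.4  -0.6 -82.8] F [-6.4 -2.2  8.5] T [-0.51  1.27 -0.25] op 0.111
r 167.6 door yaw 7.32 theta rad 0.05 tool yaw err -0.16 F tool x,y 1.4 6.6 q7 -119.2
```

The catch drew in (+1.4 N), then the stop answered (-6.4 N) at theta of about 0.05. I relax and open the hand.

Request:
drive_tool([
  [0,0,0,0,0,0,-1],
])

```text
time_s: 16.9
tool_pos: [592.5, 256.1, 106.2]
eef_rot: [179.4, -0.6, -82.9]
ft_force: [-0.9, -2.1, 3.6]
opening: 0.111
```

Request:
drive_tool([
  [0,0,0,0,0,0,-0.6],
  [0,0,0,0,0,0,-0.3],
  [0,0,0,0,0,0,0],
  [0,0,0,0,0,0,0],
  [0,0,0,0,0,0,0],
])

```text
time_s: 17.4
tool_pos: [592.4, 257.7, 105.5]
eef_rot: [179.4, -0.5, -82.8]
ft_force: [0.3, -1.3, 0.1]
opening: 0.5
```

Run:
```python
from h import *
arc()
p,d=viewer.read_camera('side');crop(p,140,130,300,260,5,'pics/c16.png')
```

```text
t 17.4 p [592.4 257.7 105.5] rpy [179.4  -0.5 -82.8] F [ 0.3 -1.3  0.1] T [-0.07 -0.   -0.05] op 0.5
r 169.1 door yaw 7.24 theta rad 0.048 tool yaw err 0.01 F tool x,y 1.3 -0.2 q7 -119.2
```

View pics/c16.png

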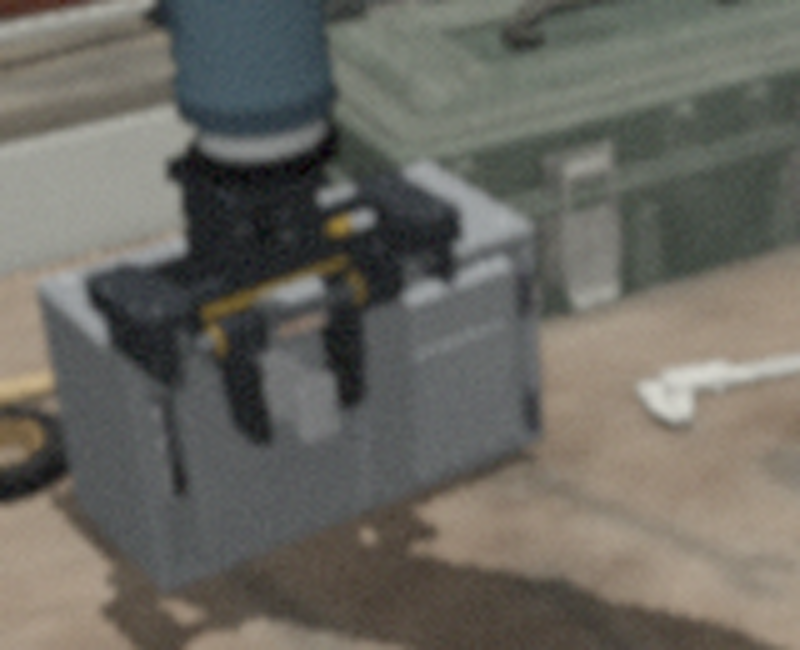

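Hand off. The door is shut with the handle between the open fingers at (310,390), and the copper of the sleeve shows behind at (300,325). Waiting to see that it stays home.

Request:
drive_tool([
  [0,0,0,0,0,0,0],
  [0,0,0,0,0,0,0],
  [0,0,0,0,0,0,0],
  [0,0,0,0,0,0,0],
  [0,0,0,0,0,0,0],
])

```text
time_s: 17.95
tool_pos: [592.5, 257.6, 105.6]
eef_rot: [179.4, -0.5, -82.8]
ft_force: [0.5, 0.1, -0.6]
opening: 0.499
```

Request:
drive_tool([
  [0,0,0,0,0,0,0],
  [0,0,0,0,0,0,0],
  [0,0,0,0,0,0,0],
  [0,0,0,0,0,0,0],
  [0,0,0,0,0,0,0],
])

```text
time_s: 18.45
tool_pos: [592.5, 257.6, 105.6]
eef_rot: [179.4, -0.5, -82.8]
ft_force: [0.2, 0.3, -0.2]
opening: 0.5
```

Run:
```python
from h import *
arc()
p,d=viewer.read_camera('side');crop(p,140,130,300,260,5,'pics/c17.png')
C=cloud('side',d)
# door outer face plane
c=np.radians(Y0)
m=np.zeros((420,560),bool); m[200:240,165:240]=1; m&=(d>0)&(C[...,2]>15)&(C[...,2]<90)&(abs(C[...,1]-200)<110)&(C[...,0]>560)&(C[...,0]<660)
P=C[m]; print(len(P)); 
A=np.c_[P[:,1]-200,np.ones(len(P))]
for _ in range(5):
    k,*_r=np.linalg.lstsq(A,P[:,0],rcond=None); r=P[:,0]-A@k; g=abs(r)<6; P=P[g];A=A[g]
print('door yaw',-np.degrees(np.arctan(k[0])),'theta',-np.arctan(k[0])-c,'x at y=200',k[1],len(P))
a=cv2.imread('pics/c16.png').astype(int);b=cv2.imread('pics/c17.png').astype(int);print(abs(a-b).mean())
```

```text
t 18.45 p [592.5 257.6 105.6] rpy [179.4  -0.5 -82.8] F [ 0.2  0.3 -0.2] T [0.02 0.   0.01] op 0.5
r 169.1 door yaw 7.23 theta rad 0.048 tool yaw err 0.02 F tool x,y -0.3 -0.3 q7 -119.2
1220
door yaw 5.891724481930135 theta 0.024813773265891487 x at y=200 620.1790936569753 1215
2.1334910256410256
```

View pics/c17.png

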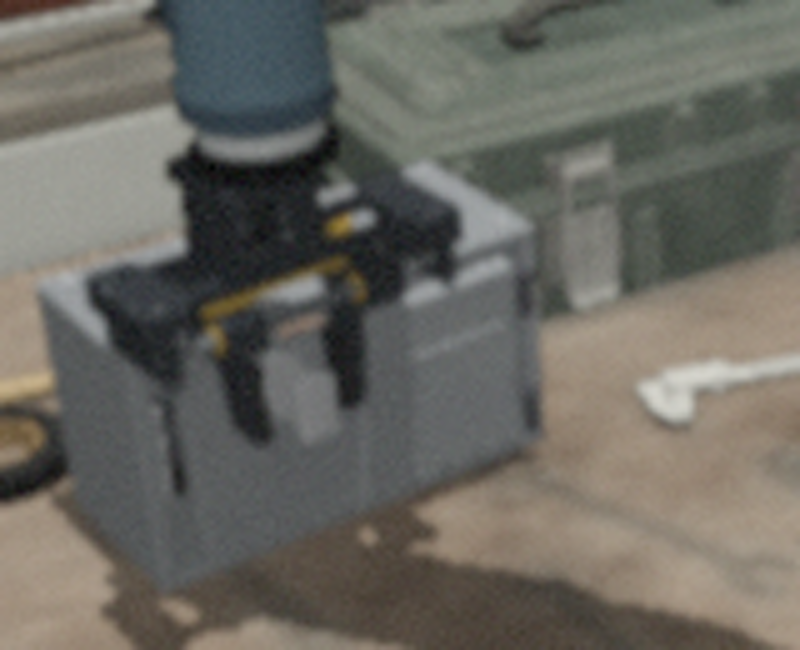

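The door has not moved after 1 s hand off. I regrasp and pull; a resistance will confirm that it was latched.

Request:
drive_tool([
  [0.04,0,0,0,0,0,-0.4],
  [0,0,0,0,0,0,-0.6],
  [0,0,0,0,0,0,-1],
  [0,0,0,0,0,0,-1],
  [0,0,0,0,0,0,-1],
])

```text
time_s: 19.0
tool_pos: [592.6, 256.1, 105.6]
eef_rot: [179.4, -0.5, -82.8]
ft_force: [-1.1, 1.0, -0.7]
opening: 0.112
```

Request:
drive_tool([
  [0,0,0,0,0,0,-1],
])

```text
time_s: 19.1
tool_pos: [592.6, 256.1, 105.6]
eef_rot: [179.4, -0.5, -82.8]
ft_force: [1.0, -0.6, 0.0]
opening: 0.111
```

Request:
drive_tool([
  [0.004,0.03,0,0,0,-0.04,-1],
])

```text
time_s: 19.2
tool_pos: [592.4, 256.0, 105.6]
eef_rot: [179.5, -0.5, -82.5]
ft_force: [4.0, 1.6, -4.0]
opening: 0.106
```

```bash
python3 -c "
from h import *
arc()"
```

```text
t 19.2 p [592.4 256.  105.6] rpy [179.5  -0.5 -82.5] F [ 4.   1.6 -4. ] T [ 0.48 -0.83 -0.28] op 0.106
r 167.6 door yaw 7.41 theta rad 0.051 tool yaw err 0.09 F tool x,y -1.0 -4.1 q7 -118.8
```

Held at 4 N without moving, so it is latched. I pull a little harder.

Request:
drive_tool([
  [0.004,0.04,0,0,0,-0.02,-1],
  [0.004,0.05,0,0,0,-0.04,-1],
])

```text
time_s: 19.4
tool_pos: [590.1, 255.3, 105.6]
eef_rot: [179.7, -0.4, -82.0]
ft_force: [2.7, 0.5, -2.7]
opening: 0.109
```

```bash
python3 -c "
from h import *
arc()"
```

```text
t 19.4 p [590.1 255.3 105.6] rpy [179.7  -0.4 -82. ] F [ 2.7  0.5 -2.7] T [ 0.23 -0.42 -0.13] op 0.109
r 167.6 door yaw 8.25 theta rad 0.066 tool yaw err -0.27 F tool x,y -0.1 -2.7 q7 -118.5
```

Request:
drive_tool([
  [0.005,0.04,0,0,0,-0.08,-1],
  [0.005,0.04,0,0,0,-0.07,-1],
])

```text
time_s: 19.6
tool_pos: [585.6, 253.8, 105.6]
eef_rot: [179.5, -0.5, -80.7]
ft_force: [-0.7, -0.9, 0.7]
opening: 0.107
```

Request:
drive_tool([
  [0.005,0.04,0,0,0,-0.07,-1],
  [0.005,0.04,0,0,0,-0.07,-1],
])

```text
time_s: 19.8
tool_pos: [581.3, 252.1, 105.6]
eef_rot: [179.4, -0.5, -79.4]
ft_force: [1.0, -1.0, -1.9]
opening: 0.113
```

```bash
python3 -c "
from h import *
arc()"
```

```text
t 19.8 p [581.3 252.1 105.6] rpy [179.4  -0.5 -79.4] F [ 1.  -1.  -1.9] T [ 0.13 -0.19  0.08] op 0.113
r 167.5 door yaw 11.42 theta rad 0.121 tool yaw err -0.85 F tool x,y 1.2 -0.8 q7 -116.6
```

Through the catch. Swinging open smoothly.

Request:
drive_tool([
  [0.012,0.07,0,0,0,-0.15,-1],
  [0.016,0.1,0,0,0,-0.2,-1],
  [0.024,0.13,0,0,0,-0.24,-1],
  [0.027,0.145,0,0,0,-0.26,-1],
  [0.027,0.15,0,0,0,-0.26,-1],
])

```text
time_s: 20.3
tool_pos: [557.4, 240.5, 105.6]
eef_rot: [179.2, -0.5, -69.9]
ft_force: [0.4, -1.0, -0.8]
opening: 0.11
```

```bash
python3 -c "
from h import *
arc()"
```

```text
t 20.3 p [557.4 240.5 105.6] rpy [179.2  -0.5 -69.9] F [ 0.4 -1.  -0.8] T [-0.09 -0.15 -0.09] op 0.11
r 167.4 door yaw 20.55 theta rad 0.281 tool yaw err -0.42 F tool x,y 1.1 -0.1 q7 -109.0
```

Request:
drive_tool([
  [0.027,0.15,0,0,0,-0.28,-1],
  [0.027,0.15,0,0,0,-0.27,-1],
  [0.027,0.15,0,0,0,-0.27,-1],
  [0.027,0.15,0,0,0,-0.27,-1],
  [0.027,0.15,0,0,0,-0.27,-1],
])

```text
time_s: 20.8
tool_pos: [529.6, 220.0, 105.6]
eef_rot: [179.1, -0.4, -58.1]
ft_force: [0.2, -1.5, -1.5]
opening: 0.11
```

```bash
python3 -c "
from h import *
arc()"
```

```text
t 20.8 p [529.6 220.  105.6] rpy [179.1  -0.4 -58.1] F [ 0.2 -1.5 -1.5] T [-0.06 -0.37 -0.09] op 0.11
r 167.2 door yaw 32.39 theta rad 0.487 tool yaw err -0.5 F tool x,y 1.4 0.6 q7 -99.2
```

Request:
drive_tool([
  [0.027,0.145,0,0,0,-0.27,-1],
  [0.027,0.145,0,0,0,-0.27,-1],
  [0.027,0.145,0,0,0,-0.27,-1],
  [0.027,0.145,0,0,0,-0.27,-1],
  [0.027,0.145,0,0,0,-0.27,-1],
])

```text
time_s: 21.3
tool_pos: [507.1, 195.0, 105.5]
eef_rot: [178.9, -0.3, -46.5]
ft_force: [0.7, -2.1, -2.0]
opening: 0.11
```

```bash
python3 -c "
from h import *
arc()"
```

```text
t 21.3 p [507.1 195.  105.5] rpy [178.9  -0.3 -46.5] F [ 0.7 -2.1 -2. ] T [-0.1  -0.4  -0.12] op 0.11
r 167.0 door yaw 43.93 theta rad 0.689 tool yaw err -0.4 F tool x,y 2.0 1.0 q7 -88.6
```

Request:
drive_tool([
  [0.027,0.145,0,0,0,-0.28,-1],
  [0.027,0.145,0,0,0,-0.27,-1],
  [0.027,0.145,0,0,0,-0.27,-1],
  [0.027,0.145,0,0,0,-0.27,-1],
  [0.027,0.145,0,0,0,-0.27,-1],
])

```text
time_s: 21.8
tool_pos: [490.0, 165.8, 105.5]
eef_rot: [178.8, -0.1, -34.8]
ft_force: [0.6, -0.7, -3.3]
opening: 0.11
```

Run:
```python
from h import *
arc()
p,d=viewer.read_camera('side');crop(p,160,130,320,260,5,'pics/c18.png')
```

```text
t 21.8 p [490.  165.8 105.5] rpy [ 1.788e+02 -1.000e-01 -3.480e+01] F [ 0.6 -0.7 -3.3] T [-0.1  -0.57 -0.19] op 0.11
r 166.9 door yaw 55.57 theta rad 0.892 tool yaw err -0.38 F tool x,y 0.9 0.3 q7 -77.2
```

View pics/c18.png

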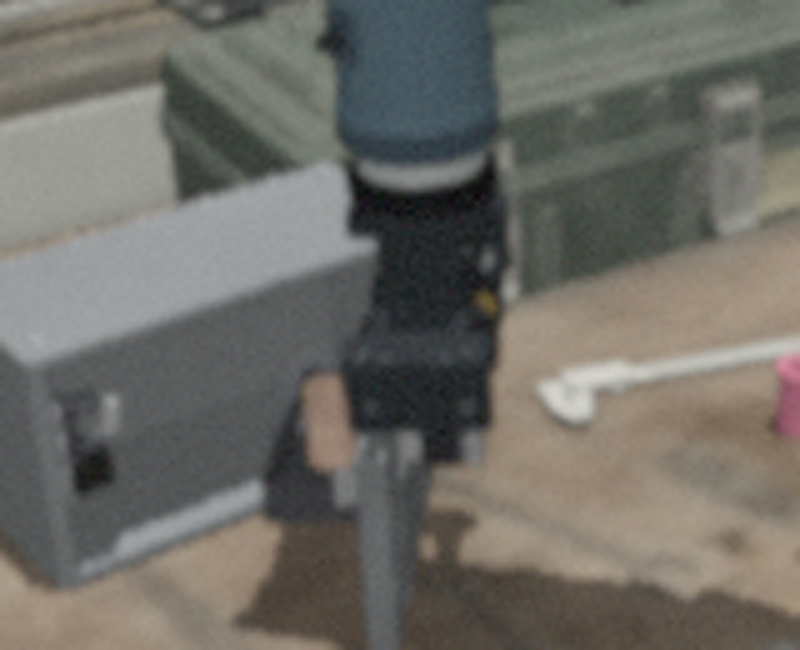

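Sleeve upright at (327,420). I continue to about 1.37 rad.

Request:
drive_tool([
  [0.027,0.11,0,0,0,-0.22,-1],
  [0.027,0.14,0,0,0,-0.27,-1],
  [0.027,0.145,0,0,0,-0.27,-1],
  [0.027,0.145,0,0,0,-0.27,-1],
  [0.027,0.145,0,0,0,-0.27,-1],
])

```text
time_s: 22.35
tool_pos: [479.6, 136.3, 105.6]
eef_rot: [178.7, 0.1, -23.9]
ft_force: [2.2, -1.4, -3.3]
opening: 0.11
```

```bash
python3 -c "
from h import *
arc()"
```

```text
t 22.35 p [479.6 136.3 105.6] rpy [ 1.787e+02  1.000e-01 -2.390e+01] F [ 2.2 -1.4 -3.3] T [-0.18 -0.7  -0.22] op 0.11
r 166.9 door yaw 66.32 theta rad 1.08 tool yaw err -0.26 F tool x,y 2.6 0.4 q7 -65.8
```

Request:
drive_tool([
  [0.025,0.145,0,0,0,-0.27,-1],
  [0.025,0.145,0,0,0,-0.27,-1],
  [0.025,0.145,0,0,0,-0.27,-1],
  [0.025,0.145,0,0,0,-0.27,-1],
  [0.025,0.145,0,0,0,-0.27,-1],
])

```text
time_s: 22.85
tool_pos: [474.8, 104.5, 105.5]
eef_rot: [178.7, 0.2, -12.8]
ft_force: [2.6, -1.5, -4.7]
opening: 0.115
```

Request:
drive_tool([
  [0.022,0.13,0,0,0,-0.24,-1],
  [0.016,0.1,0,0,0,-0.19,-1],
  [0.012,0.07,0,0,0,-0.13,-1],
  [0.008,0.04,0,0,0,-0.08,-1],
  [0,0,0,0,0,0,-1],
])

```text
time_s: 23.35
tool_pos: [474.8, 88.3, 105.5]
eef_rot: [178.8, 0.2, -7.5]
ft_force: [0.5, -1.2, -3.0]
opening: 0.11
```

```bash
python3 -c "
from h import *
arc()"
```

```text
t 23.35 p [474.8  88.3 105.5] rpy [178.8   0.2  -7.5] F [ 0.5 -1.2 -3. ] T [-0.07 -0.51 -0.17] op 0.11
r 166.9 door yaw 82.94 theta rad 1.37 tool yaw err -0.46 F tool x,y 0.7 1.1 q7 -47.3
```

Request:
drive_tool([
  [0,0,0,0,0,0,-0.6],
  [0,0,0,0,0,0,-0.3],
  [0,0,0,0,0,0,0],
  [0,0,0,0,0,0,0],
  [0,0,0,0,0,0,0],
])

```text
time_s: 23.85
tool_pos: [474.5, 90.9, 106.4]
eef_rot: [178.8, 0.2, -7.3]
ft_force: [-0.4, -0.2, -0.1]
opening: 0.499
```

Request:
drive_tool([
  [0,0,-0.15,0,0,0,0],
  [0,0,-0.3,0,0,0,0],
  [0,0,-0.4,0,0,0,0],
])

```text
time_s: 24.15
tool_pos: [473.3, 91.6, 141.0]
eef_rot: [178.8, 0.4, -7.3]
ft_force: [-0.2, -0.3, -0.2]
opening: 0.5
```

Request:
drive_tool([
  [0,0.02,-0.5,0,0,0,0],
  [0,0.02,-0.6,0,0,0,0],
  [0,0.3,-0.6,0,0,0,0],
  [0,0.5,-0.5,0,0,0,0],
  [0,0.6,0,0,0,0,0],
])

```text
time_s: 24.65
tool_pos: [468.2, 39.6, 240.3]
eef_rot: [179.0, 0.1, -6.8]
ft_force: [0.2, 0.8, 0.2]
opening: 0.502
```

Run:
```python
from h import *
st()
p,d=viewer.read_camera('side');crop(p,160,130,320,260,5,'pics/c19.png')
```

```text
t 24.65 p [468.2  39.6 240.3] rpy [ 1.79e+02  1.00e-01 -6.80e+00] F [0.2 0.8 0.2] T [-0.05 -0.11 -0.01] op 0.502
```

View pics/c19.png

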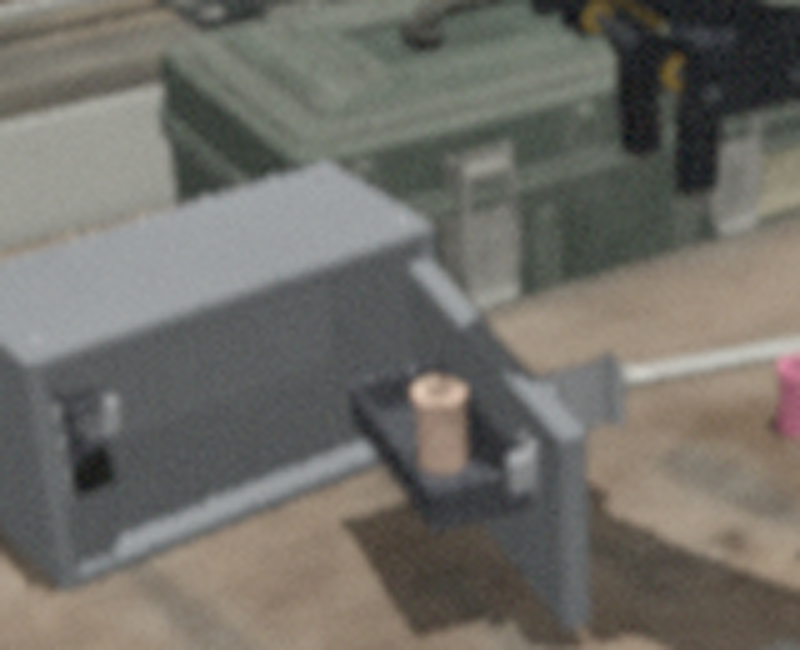

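The sleeve stands upright in the tray at (440,425), the door is wide open and the hand is clear. I let the arm settle and check the bystanders.

Request:
drive_tool([
  [0,0,0,0,0,0,0],
  [0,0,0,0,0,0,0],
  [0,0,0,0,0,0,0],
])

```text
time_s: 25.0
tool_pos: [467.1, 34.8, 240.6]
eef_rot: [178.8, 0.1, -7.2]
ft_force: [-0.1, 0.4, -0.3]
opening: 0.506
```

Run:
```python
from h import *
st()
p,d=viewer.read_camera('side');cv2.imwrite('pics/side9.png',p[:,:,::-1])
```

```text
t 25.0 p [467.1  34.8 240.6] rpy [ 1.788e+02  1.000e-01 -7.200e+00] F [-0.1  0.4 -0.3] T [-0.02 -0.05  0.02] op 0.506
```

View pics/side9.png

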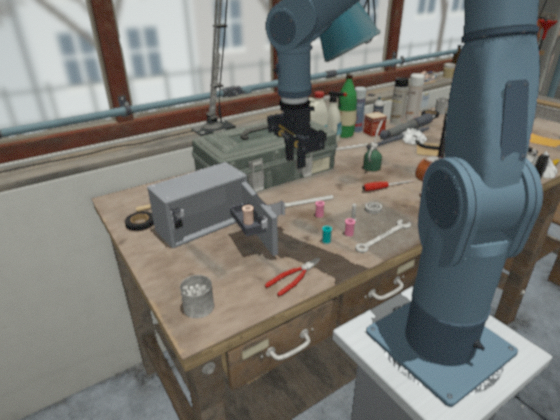

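Bearing (373,207), bolt (355,212), tin (197,297) and the look-alikes are where they were. The sleeve is in the tray at (248,214). Handing in.

```bash
python3 -c "
from workcell import env
print(env.finish_job())"
```

```text
the job is handed in; nothing more can be done
None
```

The job is done and handed in at about 25 s, with the door wide open and the copper sleeve upright in the tray.

- **Closing:** I stood the sleeve in the tray and swung the door shut by its handle at about 70 mm/s. The roller began to resist at about 3–5 N in the tool's closing direction. It then drew the door in, and the last small push met the stop at about 6.6 N (wrist force about 11 N in all).
- **Latched:** The door stayed home for over a second with the hand open and about 0 N on the wrist. It then held against a 4 N pull before letting go.
- **Opening:** I pulled it out through the catch, swung it open to about 1.37 rad and released it. The arm is clear, touching nothing.

The last pictures showed the sleeve upright. The bearing, bolt, tin and look-alikes stood where they were, judged by eye from the side camera.

One disagreement: the home angle came out at about 0.05 rad from the arm pose and about 0.025 rad from the depth image. Both lie within the stated range of -0.06 to +0.08 rad, and I did not settle which is right.

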